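Open the block incubator to its stop and load the lilac-capped tube

ROBOT

A 6-joint arm with a two-finger parallel gripper is mounted at the origin on the work surface. World frame = base frame: x ahead of the robot, y to its left, z up, the work surface at z = 0. Lengths are in m, angles in degrees, forces in N, time in s.
With the tool pointing down it reaches from about 0.375 to 0.9 m from the base axis. Payload 3.1 kg.
Tool frame: the origin (TCP) lies on the centre line of the jaws, within the pads' length; the fingertips stand 19 mm ahead of it and the grasp point (between the pads) is the TCP; z points along the fingers, y is the direction in which the jaws open and shut (so a half turn about z gives the same grasp; the last joint's range is limited). The gripper opens to 87 mm and grips with 3 to 60 N. Pads are 19 mm wide; open, the fingers measure 117 mm over their backs; the gripper's body (75 mm by 190 mm) begins 51 mm behind the grasp point.
Start: joints at [-75.831, 30.224, 82.088, -0, 67.689, -10.227], TCP at [0.258, -0.569, 0.242] pointing down, gripper open.
Joint ranges: [-176.69, 176.69], [-43.24, 126.21], [12.49, 139.97], [-82, 262], [0, 151.66], [-163.58, 163.58]. Speed limits (degrees/s): [159.86, 159.86, 180, 180, 180, 180].

INTERFACE

Orientations are given as a 3x3 rotation matrix whose columns are the frame's x, y, z axes.
In Python, from rig import bot gives the robot as it stands.
- The arm moves only by the tool carry_out, never from a script. Its argument "targets" is a list of rows, each a list of 6 numbers: the shift along the tool's x, y, z each as a share of 200 mm, from -1 to 1, then the turn, a rotation vector about the tool's x, y, z each as a share of pi/2 rad, from -1 to 1. In form: [[dx, dy, dz, ax, ay, az], ...]. A call has 1 to 20 rows; each row is the pose to reach, as a shift and turn from the pose measured when the call began, along the tool's axes at that moment; what a row does not reach only later rows make up. A row lasts 1/8 s, in which the tool goes at most 62.5 mm and 10.7 degrees, less where a joint would pass 70% of its speed; a pose out of reach is approached as far as the arm can. A call with a number of a shift or a turn outside -1 to 1 is refused whole. A call with a gripper value outside its range is refused whole. "jaw" is the gripper's target within -1 to 1 (fully open at 1, half-way at 0, shut at -1), set as the call begins (left out, the last holds). The fingers move at their own pace and stop on an object; the grip force is fixed at half the most. Time passes only in rows, so rows that repeat a pose let the fingers close. It gives the time, the measured TCP pose, the force and the opening at its end, in the units of the state.
- bot.read_state(): the state, without advancing time (a new reading comes with each control period).
- bot.capture(name): name is "side" or "top" or "wrist"; returns the picture (480x640x3 uint8, blue, green, red); there is no depth.
- bot.camera_info(name): a dict with "camera_matrix" (3x3 intrinsics, pixels), "k1" (the pictures are not rectified: a ray, as slopes to the right and down, at radius r is drawn at 1 + k1 r^2 times it, then the intrinsics apply), "view" (4x4, takes a point from world to camera coordinates); the wrist camera has in their place "mount" (4x4, takes a point from camera to tool coordinates, whose origin is the TCP and whose axes are the flange's). Camera axes: x right, y down, z forward; pixel columns grow to the right and rows downward; lengths in m; the calibration is good to about 2 mm. A picture is of the moment at which its call begins: read the wrist's pose just before it. camera_info takes no time and is no camera call.
- bot.hand_in(): hands the job in, once; it reports no verdict.
The state is a dict: "time_s": time; "joint_positions": joint angles; "qvel": joint speeds; "tau": joint torques, N m; "position": TCP position; "tcp_rot": TCP orientation; "force": force on the tool from outside, world axes, zero at the start; "moment": the same for the moment, N m; "opening": opening from 0.0 (shut) to 1.0 (fully open).
Only numpy, scipy, OpenCV 4.12 (cv2) and the standard library are available. Lean on these libraries where they do the work, as an engineer would, in place of code of your own. Each camera call takes 0.05 s, during which the arm holds its last target.

TASK

Lift the incubator's lid by its blue loop handle, carry it over past upright until you feel it meet its orange stop, and press it there lightly but firmly for about a second before letting go; never let it drop or force it against the stop. Then take the lilac-capped tube from the rack and lower it, without ramming it, all the way down into the incubator's free well before you let go. Leave the lid leaning on its stop and everything else on the bench undisturbed.

Things in the scene. Friction and masses are not known exactly. Their poses are not given: they have to be found in the camera images.
- incubator: Dry-block incubator: white box fixed to the bench, 186 (x) x 176 (y) x 100 mm high. Origin: centre of its underside, z up. Under the lid is a recess 164 x 154 mm inside, rim at z = 100 mm, its floor the aluminium block's top at z = 55 mm. The lid is hinged along the box's x axis on its -y side. A green-capped tube, fixed, already stands at (45, 10) mm, its top at z = 96 mm.
- well_mouth (a point): Centre of the free well's mouth, at (-35, 10, 55) mm in the incubator's frame. The well is round, 16 mm wide, 40 mm deep (its floor at incubator z = 15 mm), chamfered 2 mm.
- hinge_axis (a point): A point on the lid's hinge axis, midway along it, at (0, -85, 100.5) mm in the incubator's frame; the axis is the frame's x axis.
- lid (a joint): Lid angle in rad: 0 shut, pi/2 upright; beyond that it leans out over the box's -y side. It starts at 0 to 0.15. The hinge is nearly free: the lid (0.3 to 0.5 kg) falls shut if let go before upright, and falls on to the stop if let go past it. Past upright take it slower than 0.8 rad/s. The stop is met between 1.75 and 2.05 rad, differently every time.
- lid_handle (a point): Middle of the bar of the lid's blue loop handle: round bar 10 mm thick, parallel to the hinge, 84 mm long between its two side rods, 222 mm from the hinge axis, 55 mm beyond the lid's free edge, 6 mm above the hinge axis when shut. It can be pinched from above, one finger inside the loop; it can turn between the fingers, so they may stay upright all the way.
- lid_panel: The lid's grey panel, 180 x 167 x 12 mm. Origin on the hinge axis; x along the hinge, y towards the handle, z out of the outer face.
- bracket: Steel bracket at the +x end of the hinge (origin on its axis). It carries the orange stop arm, clamped at an angle that is not reported; the arm's cross pin, 12 mm thick, meets the lid's outer face 110 mm from the hinge. The stop is hard. 5 to 12 N on the handle, square to the lid, seats it firmly (5 N at the pin is wanted, for half a second); over 40 N at the pin (20 N on the handle) damages it.
- rack: White tube rack fixed to the bench, 160 (x) x 50 (y) x 55 mm high, yaw up to about 0.35 rad; origin: centre of its underside. Four round holes, 16 mm wide, 40 mm deep, in a row along its x axis at -54, -18, 18 and 54 mm; three hold tubes in any order.
- tube_lilac: The tube to load: lilac (light purple) cap. Origin: centre of its underside, z up along the tube. Clear tube 13 mm in diameter with a white label; cap 16 mm in diameter from z = 60 to 80 mm (its top); 20 g. In the rack it stands in a hole 40 mm deep, its top 95 mm over the bench. Over 30 N between it and the block breaks it.
- tube_blue: The same kind of tube with a blue cap, in the rack; to be left there.
- tube_yellow: The same kind of tube with a yellow cap, in the rack; to be left there.
- tip_box: Open blue tip box, 120 x 85 x 60 mm; leave alone. Origin: centre of its underside.
- bottle: White plastic bottle with red cap, 68 mm wide, 170 mm high; leave alone. Origin: centre of its underside.
- jar: Amber jar, 72 mm wide, 90 mm high; leave alone. Origin: centre of its underside.
- scanner: Grey and white hand scanner lying on the bench, about 205 x 65 x 35 mm; leave alone. Origin: near its middle, underside.
- cap_tray: Shallow steel tray, 110 x 150 x 30 mm; leave alone. Origin: centre of its underside.
- pen: Black marker, 130 x 14 x 14 mm, lying on the bench; leave alone. Origin: its middle, underside.

How it is judged:
By the outcome, as a careful person would: the job done as asked, in the order asked, and still so for the second after the job is handed in, with the robot touching nothing.
It also fails if it takes over 72 s, if anything falls off the work surface, if the arm or the gripper's body presses on something with over 40 N, if the wrist force passes 120 N, or if a joint passes its speed limit or range.

## Working session

There is one attempt and no reset: what is moved stays moved. The work goes in short steps, Python scripts to look and compute and a tool call to move; the robot and the scene stay as the last step left them, time stands still between calls to the robot, and variables do not carry over. Pictures are saved under pics/ and viewed, and the job is handed in when it is done.

Besides the shell and the picture viewer there is one more tool, called after ">>>" as name([rows], argument=value, ...), one row to a line, values as JSON. carry_out: Moves the arm, as the interface text tells. Shift numbers are shares of 200 mm and turn numbers shares of pi/2 rad, none past 1 either way. Its arguments: {"type":"object","properties":{"targets":{"type":"array"},"jaw":{"type":"number"}},"required":["targets"]}

```bash
ls; mkdir -p pics; python3 - <<'E'
from rig import bot
import cv2,json
s=bot.read_state();print(s)
for n in("side","top","wrist"):
    print(n,bot.camera_info(n))
    cv2.imwrite(f"pics/a_{n}.png",bot.capture(n))
E
```

```text
pics
{'time_s': 0.0, 'joint_positions': array([-7.58317247e+01,  3.02774861e+01,  8.21554808e+01, -3.84892688e-04,
        6.76893486e+01, -1.02284166e+01]), 'qvel': array([ 0.00034513, -0.00082578,  0.00553864, -0.01681247,  0.05329297,
       -0.07147955]), 'tau': array([ 4.93865718e-04, -4.40040386e+01, -1.76590168e+01,  6.33427408e-02,
        5.81970939e-02, -1.71301176e-04]), 'position': array([ 0.25800124, -0.56851154,  0.24059249]), 'tcp_rot': array([[ 9.10706553e-01,  4.13053622e-01, -5.28563548e-04],
       [ 4.13053792e-01, -9.10704281e-01,  2.06834687e-03],
       [ 3.72973080e-04, -2.10198223e-03, -9.99997721e-01]]), 'force': array([ 0.80975466, -0.37432722, -0.04771271]), 'moment': array([ 0.04064289,  0.0452778 , -0.00651907]), 'opening': 0.9991377318152614}
side {'camera_matrix': array([[475.8155444 ,   0.        , 320.01847828],
       [  0.        , 475.8155444 , 237.38216229],
       [  0.        ,   0.        ,   1.        ]]), 'k1': -0.043452517387184114, 'view': array([[-0.90785088, -0.41872234, -0.02187196,  0.48849971],
       [-0.26256909,  0.60840832, -0.748
[... 461 characters left out ...]
546,  0.57829358],
       [ 0.19160888, -0.00352855, -0.98146502,  1.26848894],
       [ 0.        ,  0.        ,  0.        ,  1.        ]])}
wrist {'camera_matrix': array([[431.37348674,   0.        , 323.42905956],
       [  0.        , 431.37348674, 243.89190928],
       [  0.        ,   0.        ,   1.        ]]), 'k1': -0.08772692838062393, 'mount': array([[-8.00367007e-04, -9.52417357e-01, -3.04795895e-01,
         8.44114494e-02],
       [ 9.99999649e-01, -8.38096469e-04, -7.05095507e-06,
         4.54894689e-04],
       [-2.48732911e-04, -3.04795794e-01,  9.52417693e-01,
        -1.42425786e-01],
       [ 0.00000000e+00,  0.00000000e+00,  0.00000000e+00,
         1.00000000e+00]])}
```

View pics/a_top.png

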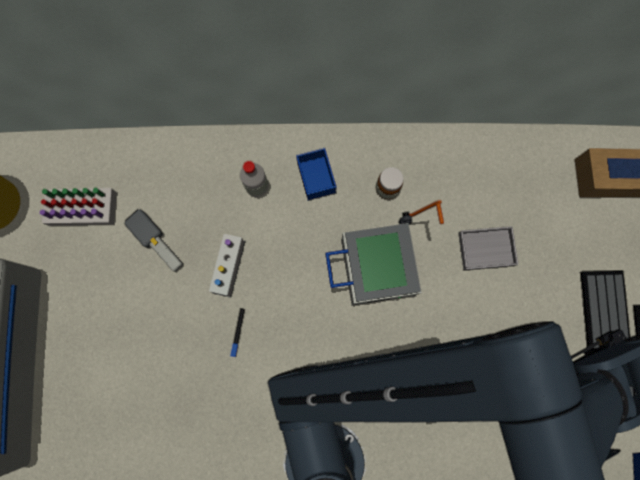

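View pics/a_side.png

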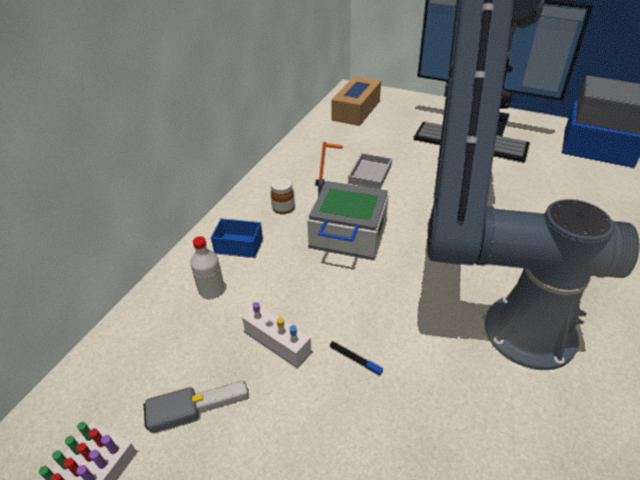

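View pics/a_wrist.png

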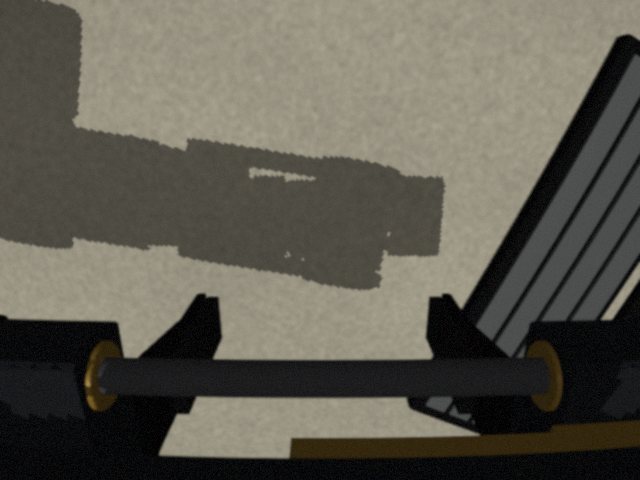

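The top view shows the incubator at about (380,264) with its handle on the left, at about (340,268). The orange stop is at about (437,208), and the rack is at about (227,264) with the lilac cap at (228,243). I'll zoom in to measure.

```bash
cat > h.py <<'E'
import numpy as np,cv2
from rig import bot
def dist(name,P,info=None,T=None):
    """project world points; T=world->cam for wrist"""
    i=bot.camera_info(name); P=np.atleast_2d(P)
    V=i['view'] if T is None else T
    c=P@V[:3,:3].T+V[:3,3]
    s=c[:,:2]/c[:,2:]; r2=(s**2).sum(1,keepdims=True)
    s=s*(1+i['k1']*r2); K=i['camera_matrix']
    return s*[K[0,0],K[1,1]]+K[:2,2]
def wristview(s):
    i=bot.camera_info('wrist'); M=i['mount']
    T=np.eye(4);T[:3,:3]=s['tcp_rot'];T[:3,3]=s['position']
    return np.linalg.inv(T@M)
def ray(name,uv,T=None):
    i=bot.camera_info(name);V=i['view'] if T is None else T
    K=i['camera_matrix']
    s=cv2.undistortPoints(np.array([[uv]],float),K,np.array([i['k1'],0,0,0,0.]))[0,0]
    # exact for this model (k1 only)
    R=V[:3,:3];o=-R.T@V[:3,3];d=R.T@np.array([s[0],s[1],1]);return o,d/np.linalg.norm(d)
def onz(name,uv,z,T=None):
    o,d=ray(name,uv,T);return o+d*(z-o[2])/d[2]
def tri(obs):
    A=np.zeros((3,3));b=np.zeros(3)
    for o,d in obs:
        Q=np.eye(3)-np.outer(d,d);A+=Q;b+=Q@o
    return np.linalg.solve(A,b)
def crop(img,x0,y0,x1,y1,f,path):
    cv2.imwrite(path,cv2.resize(img[y0:y1,x0:x1],None,fx=f,fy=f,interpolation=cv2.INTER_CUBIC))
E
python3 - <<'E'
from h import *
t=cv2.imread('pics/a_top.png');s=cv2.imread('pics/a_side.png')
crop(t,310,190,450,310,5,'pics/t_inc.png');crop(t,190,220,270,310,6,'pics/t_rack.png')
crop(s,295,135,400,275,4,'pics/s_inc.png');crop(s,230,290,330,375,6,'pics/s_rack.png')
E
```

```text
(no output)
```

View pics/t_inc.png

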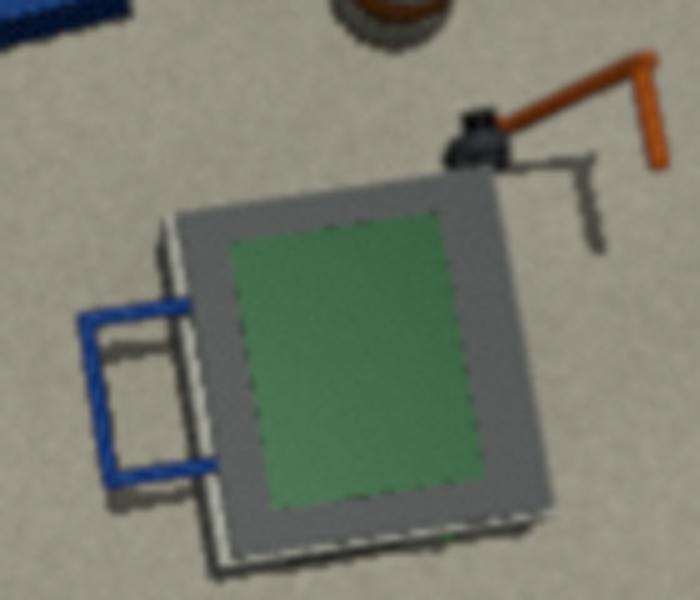

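View pics/s_inc.png

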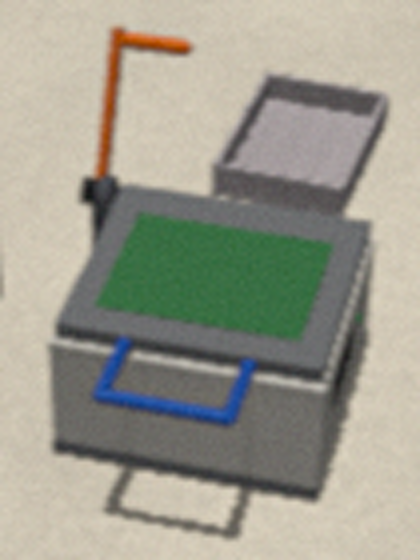

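View pics/t_rack.png

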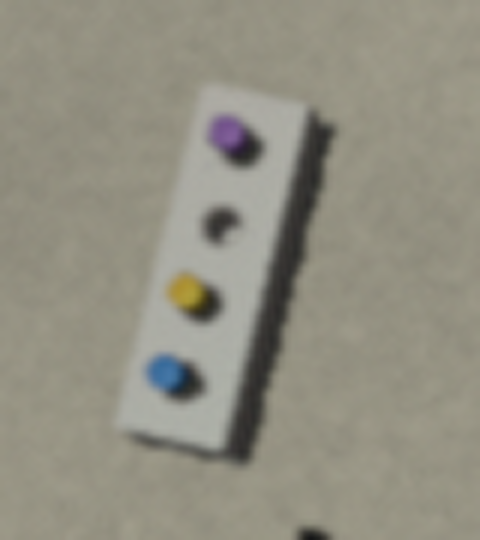

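View pics/s_rack.png

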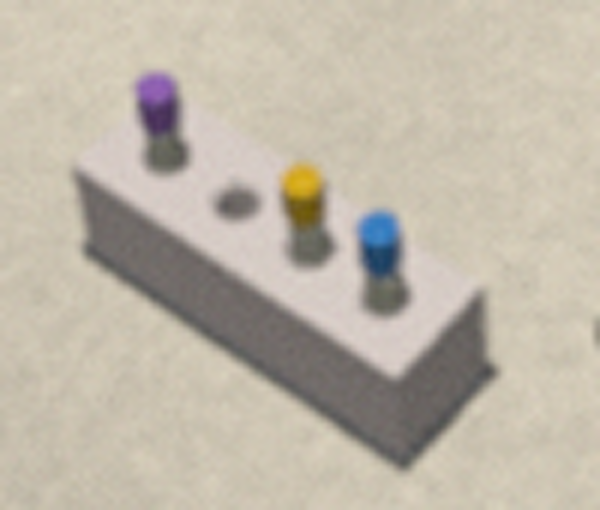

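```bash
cat > fit.py <<'E'
from h import *
from scipy.optimize import least_squares
def conv(p,f,x0,y0): return (np.array(p,float)+.5)/f-.5+[x0,y0]
lidpts=np.array([[90,0,12],[90,167,12],[-90,167,12],[-90,0,12],[46,222,6],[-46,222,6]])/1e3
boxpts=np.array([[93,88,0],[-93,88,0]])/1e3
t=conv([(492,170),(177,213),(232,560),(552,508),(92,320),(113,478)],5,310,190)
s=conv([(125,187),(62,325),(322,370),(370,222),(104,392),(229,414),(55,449),(318,496)],4,295,135)
def pts(p):
    x,y,a,th=p
    R=np.array([[1,0,0],[0,np.cos(th),-np.sin(th)],[0,np.sin(th),np.cos(th)]])
    l=lidpts@R.T+[0,-.085,.1005]
    q=np.vstack([l,boxpts])
    Z=np.array([[np.cos(a),-np.sin(a),0],[np.sin(a),np.cos(a),0],[0,0,1]])
    return q@Z.T+[x,y,0]
def res(p):
    q=pts(p);return np.r_[(dist('top',q[:6])-t).ravel(),(dist('side',q)-s).ravel()]
r=least_squares(res,[.6,-.1,.1,.05],loss='soft_l1');print('inc x y yaw lid',r.x);print(np.round(r.fun.reshape(-1,2),1).tolist());print('handle',pts(r.x)[4:6].mean(0))
# rack
caps=conv([(230,131),(188,290),(167,371)],6,190,220)
sc=conv([(157,87),(304,180),(380,229)],6,230,290)
for a,b in zip(caps,sc):
    print(tri([ray('top',a),ray('side',b)]),onz('top',a,.095),onz('side',b,.095))
# rack fit: top corners + bottoms
tc=conv([(207,83),(311,103),(226,450),(119,427)],6,190,220) # -> top z=55
sc2=conv([(75,170),(400,378),(485,290),(90,252),(405,468),(494,373)],6,230,290)
ct=np.array([[80,25,55],[80,-25,55],[-80,-25,55],[-80,25,55]])/1e3
cs=np.array([[80,25,55],[-80,25,55],[-80,-25,55],[80,25,0],[-80,25,0],[-80,-25,0]])/1e3
caploc=np.array([[54,0,95],[-18,0,95],[-54,0,95]])/1e3
def W(q,p):
    x,y,a=p
    Z=np.array([[np.cos(a),-np.sin(a),0],[np.sin(a),np.cos(a),0],[0,0,1]])
    return q@Z.T+[x,y,0]
def rr(p): return np.r_[(dist('top',W(ct,p))-tc).ravel(),(dist('side',W(cs,p))-sc2).ravel(),(dist('top',W(caploc,p))-caps).ravel(),(dist('side',W(caploc,p))-sc).ravel()]
r2=least_squares(rr,[.6,.2,-.2],loss='soft_l1');print('rack',r2.x,np.round(r2.fun.reshape(-1,2),1).tolist());print(W(caploc,r2.x))
E
python3 fit.py
```

```text
inc x y yaw lid [ 0.51854548 -0.15298996  0.13888055  0.00451213]
[[0.3, -0.5], [0.2, 0.1], [0.4, -0.3], [1.1, 0.1], [-1.3, -1.2], [-0.1, 2.4], [0.3, -1.0], [-1.7, -0.7], [0.5, -0.3], [0.6, -0.2], [-2.2, 0.2], [1.7, 1.1], [-0.1, 1.1], [-0.2, 1.8]]
handle [ 0.49958401 -0.01733811  0.10750163]
[0.57921316 0.24804606 0.09285342] [0.57918231 0.24779656 0.095     ] [0.57761571 0.24946822 0.095     ]
[0.50875261 0.2645349  0.0929329 ] [0.50909585 0.26435361 0.095     ] [0.50712977 0.26580668 0.095     ]
[0.4736664  0.27285963 0.09278997] [0.47388275 0.27256274 0.095     ] [0.47225841 0.27423379 0.095     ]
rack [ 0.52564692  0.26098389 -0.22438051] [[-0.3, 0.1], [0.1, 0.6], [-0.2, 0.4], [-0.5, 0.2], [-0.4, -1.0], [-0.4, -0.1], [0.1, -0.9], [0.2, 0.2], [0.2, -0.4], [-0.5, 0.1], [-0.5, 0.3], [-0.3, 0.4], [-0.2, 0.3], [-0.1, -0.3], [-0.2, -0.4], [-0.0, -0.5]]
[[0.57829325 0.24896876 0.095     ]
 [0.50809814 0.26498894 0.095     ]
 [0.47300058 0.27299902 0.095     ]]
```

```bash
sed -i 's/\[46,222,6\],\[-46,222,6\]/[43,222,6],[-43,222,6]/' fit.py; python3 fit.py | head -3
cat >> h.py <<'E'
def heading(h):
    h=np.radians(h);c,s=np.cos(h),np.sin(h)
    return np.array([[c,s,0],[s,-c,0],[0,0,-1.]])
from scipy.spatial.transform import Rotation as Ro
def step(P,R,s=None):
    s=s or bot.read_state()
    d=s['tcp_rot'].T@(np.array(P)-s['position'])/.2
    w=Ro.from_matrix(s['tcp_rot'].T@R).as_rotvec()/(np.pi/2)
    return np.round(np.r_[d,w],4)
E
python3 - <<'E'
from h import *
o=[]
for b,c in [((258,190),0)]: print('bottle',onz('top',b,0.0), onz('top',(249,166),.17),onz('side',(209,292),0))
s=bot.read_state()
R=heading(8)
for P in [(.30,-.47,.30),(.4996,-.017,.26)]: print(step(P,R))
E
```

```text
inc x y yaw lid [ 0.51860558 -0.15305177  0.13848648  0.00579585]
[[0.4, -0.5], [0.2, 0.1], [0.4, -0.4], [1.1, 0.1], [-1.1, -0.2], [-0.2, 1.2], [0.3, -1.0], [-1.7, -0.8], [0.4, -0.4], [0.6, -0.2], [-1.1, 0.3], [0.5, 0.8], [-0.1, 1.1], [-0.3, 1.8]]
handle [ 0.49969883 -0.01740154  0.10778657]
bottle [0.74851562 0.18328997 0.        ] [0.75956471 0.18500453 0.17      ] [0.75922496 0.19698545 0.        ]
[ 0.3948 -0.3631 -0.2953 -0.0011 -0.      0.1822]
[ 2.2391e+00 -2.0133e+00 -9.2000e-02 -1.1000e-03 -0.0000e+00  1.8220e-01]
```

>>> carry_out([
  [0.2, -0.19, -0.1, 0, 0, 0.05],
  [0.45, -0.42, -0.2, 0, 0, 0.1],
  [0.7, -0.65, -0.25, 0, 0, 0.15],
  [0.95, -0.87, -0.25, 0, 0, 0.18],
], jaw=0.0)

```text
time_s: 0.65
position: [0.3524, -0.3472, 0.2913]
tcp_rot: [[0.99, 0.14, 0.001], [0.14, -0.99, 0.0], [0.001, -0.0, -1.0]]
force: [1.3, 0.1, -0.4]
opening: 0.626
```

```bash
python3 - <<'E'
from h import *
s=bot.read_state();print(s['position'],s['opening'])
R=heading(7.93)
print(step((.4997,-.0174,.26),R))
E
```

```text
[ 0.35240613 -0.34716294  0.29126084] 0.6264377102096762
[ 9.5990e-01 -1.5294e+00  1.5740e-01 -1.0000e-04 -5.0000e-04  1.3000e-03]
```

>>> carry_out([
  [0.15, -0.25, 0, 0, 0, 0],
  [0.3, -0.5, 0, 0, 0, 0],
  [0.45, -0.75, 0, 0, 0, 0],
  [0.6, -1.0, 0, 0, 0, 0],
])

```text
time_s: 1.15
position: [0.4437, -0.1305, 0.2915]
tcp_rot: [[0.99, 0.14, 0.001], [0.14, -0.99, 0.0], [0.001, -0.0, -1.0]]
force: [0.8, -0.2, -0.2]
opening: 0.501
```

```bash
python3 - <<'E'
from h import *
s=bot.read_state();print(s['position'],s['opening'])
R=heading(7.93)
print(step((.4997,-.0174,.22),R))
E
```

```text
[ 0.4436573  -0.1305243   0.29145199] 0.5014962764520561
[ 0.3561 -0.5209  0.3577 -0.     -0.0007  0.0011]
```

>>> carry_out([
  [0.17, -0.25, 0.15, 0, 0, 0],
  [0.35, -0.52, 0.3, 0, 0, 0],
  [0.356, -0.521, 0.35, 0, 0, 0.001],
  [0.356, -0.521, 0.35, 0, 0, 0.001],
])

```text
time_s: 1.65
position: [0.4989, -0.0168, 0.2202]
tcp_rot: [[0.99, 0.14, -0.002], [0.14, -0.99, 0.001], [-0.002, -0.001, -1.0]]
force: [0.3, -0.3, 0.8]
opening: 0.496
```

```bash
python3 - <<'E'
from h import *
s=bot.read_state();print(s['position'],s['qvel'].max(),s['force'])
im=bot.capture('wrist');cv2.imwrite('pics/b_w.png',im)
np.save('pics/b_T.npy',wristview(s))
cv2.imwrite('pics/b_t.png',bot.capture('top'))
print(dist('wrist',[[.4997,-.0174,.1078]],T=wristview(s)))
E
```

```text
[ 0.49885727 -0.01675617  0.22020812] 0.6692405976803938 [ 0.3494159  -0.34277445  0.79296644]
[[324.16442714 246.94544718]]
```

View pics/b_w.png

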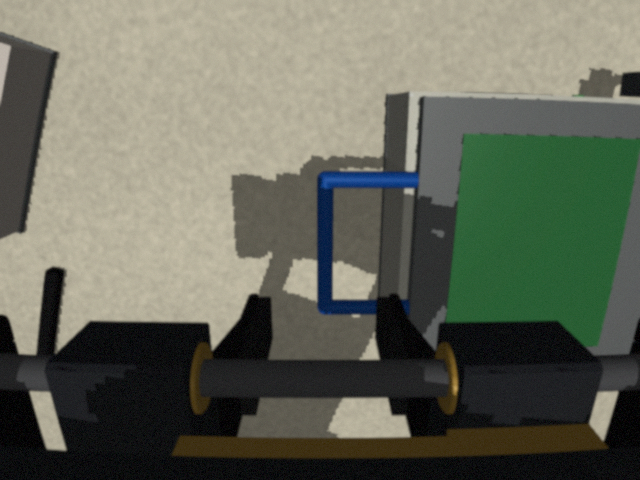

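The wrist view shows the handle bar centred at about (325,246). I predicted (324,247), so I'll descend on it.

```bash
python3 - <<'E'
from h import *
print(step((.4997,-.0174,.1085),heading(7.93)))
E
```

```text
[ 8.000e-04 -5.500e-03  5.663e-01  4.000e-04 -6.000e-04 -4.000e-04]
```

>>> carry_out([
  [0, -0.004, 0.15, 0, 0, 0],
  [0, -0.005, 0.3, 0, 0, 0],
  [0.001, -0.005, 0.43, 0, 0, 0],
  [0.001, -0.005, 0.52, 0, 0, 0],
  [0.001, -0.005, 0.555, 0, 0, 0],
  [0.001, -0.005, 0.56, 0, 0, 0],
])

```text
time_s: 2.5
position: [0.5001, -0.0186, 0.1103]
tcp_rot: [[0.991, 0.136, 0.002], [0.136, -0.991, -0.001], [0.002, 0.001, -1.0]]
force: [0.5, 0.2, 0.3]
opening: 0.498
```

>>> carry_out([
  [0, 0, 0, 0, 0, 0],
  [0, 0, 0, 0, 0, 0],
  [0, 0, 0, 0, 0, 0],
  [0, 0, 0, 0, 0, 0],
  [0, 0, 0, 0, 0, 0],
], jaw=-1)

```text
time_s: 3.12
position: [0.5, -0.0173, 0.1105]
tcp_rot: [[0.991, 0.135, 0.002], [0.135, -0.991, 0.001], [0.002, -0.001, -1.0]]
force: [0.3, 5.1, 2.8]
opening: 0.105
```

```bash
python3 - <<'E'
from h import *
s=bot.read_state();print(s['position'],s['force'],s['opening'])
cv2.imwrite('pics/c_w.png',bot.capture('wrist'))
E
```

```text
[ 0.49995334 -0.01733085  0.11045311] [0.30504539 5.0655729  2.81092354] 0.10537662429529698
```

View pics/c_w.png

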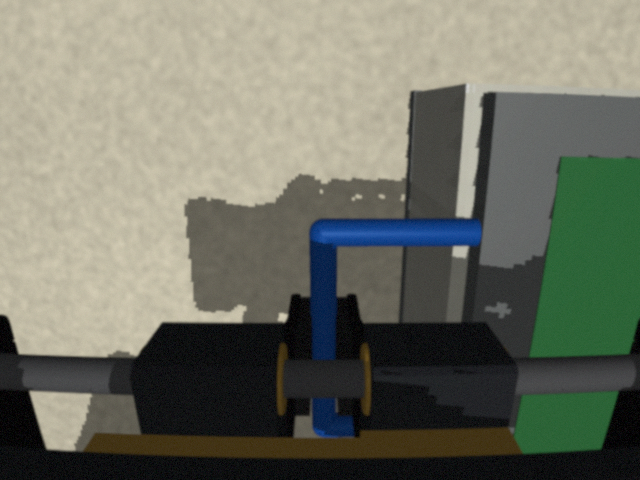

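```bash
cat >> h.py <<'E'
HINGE=np.array([.5303,-.2373,.1005])
def arc(f0,fs,r=.222):
    return [[0,round(r*(np.cos(f0)-np.cos(f))/.2,3),round(-r*(np.sin(f)-np.sin(f0))/.2,3),0,0,0] for f in fs]
E
python3 - <<'E'
from h import *
f=.033+np.r_[.01,.03,.06,.1+.06*np.arange(15)]
print(f[-1],arc(.033,f))
E
```

```text
0.973 [[0, np.float64(0.0), np.float64(-0.011), 0, 0, 0], [0, np.float64(0.002), np.float64(-0.033), 0, 0, 0], [0, np.float64(0.004), np.float64(-0.066), 0, 0, 0], [0, np.float64(0.009), np.float64(-0.111), 0, 0, 0], [0, np.float64(0.02), np.float64(-0.176), 0, 0, 0], [0, np.float64(0.035), np.float64(-0.241), 0, 0, 0], [0, np.float64(0.053), np.float64(-0.305), 0, 0, 0], [0, np.float64(0.076), np.float64(-0.368), 0, 0, 0], [0, np.float64(0.102), np.float64(-0.429), 0, 0, 0], [0, np.float64(0.132), np.float64(-0.489), 0, 0, 0], [0, np.float64(0.165), np.float64(-0.546), 0, 0, 0], [0, np.float64(0.201), np.float64(-0.602), 0, 0, 0], [0, np.float64(0.241), np.float64(-0.655), 0, 0, 0], [0, np.float64(0.284), np.float64(-0.706), 0, 0, 0], [0, np.float64(0.33), np.float64(-0.754), 0, 0, 0], [0, np.float64(0.379), np.float64(-0.799), 0, 0, 0], [0, np.float64(0.431), np.float64(-0.842), 0, 0, 0], [0, np.float64(0.485), np.float64(-0.881), 0, 0, 0]]
```

First a short lift to check the forces.

>>> carry_out([
  [0, 0, -0.011, 0, 0, 0],
  [0, 0.002, -0.033, 0, 0, 0],
  [0, 0.004, -0.066, 0, 0, 0],
  [0, 0.009, -0.111, 0, 0, 0],
  [0, 0.02, -0.176, 0, 0, 0],
])

```text
time_s: 3.8
position: [0.5004, -0.0211, 0.1463]
tcp_rot: [[0.991, 0.134, 0.002], [0.134, -0.991, 0.002], [0.002, -0.002, -1.0]]
force: [1.7, 3.0, -2.4]
opening: 0.107
```

```bash
cat > la.py <<'E'
from h import *
import sys
s=bot.read_state();print(s['time_s'],s['position'],s['force'],s['moment'],s['opening'])
ey=np.array([-np.sin(.1385),np.cos(.1385),0]);d=s['position']-HINGE
print('r',np.hypot(d@ey,d[2]),'phi',np.arctan2(d[2],d@ey),'Fy_inc',s['force']@ey, 'Fx',s['force']@np.array([np.cos(.1385),np.sin(.1385),0]),'yawerr',np.degrees(np.arctan2(s['tcp_rot'][1,0],s['tcp_rot'][0,0])))
f0=np.arctan2(d[2],d@ey)
if len(sys.argv)>1:
    f=f0+np.array(eval(sys.argv[1]));print(f[-1]);print(str([[float(x) for x in r] for r in arc(f0,f)]).replace('0.0,','0,'))
E
python3 la.py "[.02,.05,.09,.15,.21,.27,.33,.39,.45,.51,.57,.63,.69,.75,.81,.87]"
```

```text
3.8 [ 0.5004017  -0.02108826  0.14631651] [ 1.66764855  3.02054968 -2.36294266] [ 0.72444573 -0.26326048 -0.01446057] 0.10700604479177463
r 0.22302582797747902 phi 0.2069044765659644 Fy_inc 2.7613938812271805 Fx 2.0686894156435476 yawerr 7.719597244617881
1.0769044765659643
[[0, 0.005, -0.022, 0, 0, 0.0], [0, 0.013, -0.054, 0, 0, 0.0], [0, 0.025, -0.097, 0, 0, 0.0], [0, 0.046, -0.16, 0, 0, 0.0], [0, 0.071, -0.221, 0, 0, 0.0], [0, 0.1, -0.281, 0, 0, 0.0], [0, 0.133, -0.34, 0, 0, 0.0], [0, 0.168, -0.396, 0, 0, 0.0], [0, 0.207, -0.45, 0, 0, 0.0], [0, 0.25, -0.501, 0, 0, 0.0], [0, 0.295, -0.55, 0, 0, 0.0], [0, 0.343, -0.596, 0, 0, 0.0], [0, 0.394, -0.639, 0, 0, 0.0], [0, 0.447, -0.679, 0, 0, 0.0], [0, 0.502, -0.716, 0, 0, 0.0], [0, 0.56, -0.749, 0, 0, 0.0]]
```

>>> carry_out([
  [0, 0.005, -0.022, 0, 0, 0],
  [0, 0.013, -0.054, 0, 0, 0],
  [0, 0.025, -0.097, 0, 0, 0],
  [0, 0.046, -0.16, 0, 0, 0],
  [0, 0.071, -0.221, 0, 0, 0],
  [0, 0.1, -0.281, 0, 0, 0],
  [0, 0.133, -0.34, 0, 0, 0],
  [0, 0.168, -0.396, 0, 0, 0],
  [0, 0.207, -0.45, 0, 0, 0],
  [0, 0.25, -0.501, 0, 0, 0],
  [0, 0.295, -0.55, 0, 0, 0],
  [0, 0.343, -0.596, 0, 0, 0],
  [0, 0.394, -0.639, 0, 0, 0],
  [0, 0.447, -0.679, 0, 0, 0],
  [0, 0.502, -0.716, 0, 0, 0],
  [0, 0.56, -0.749, 0, 0, 0],
])

```text
time_s: 5.8
position: [0.5153, -0.1287, 0.2999]
tcp_rot: [[0.991, 0.135, 0.004], [0.135, -0.991, 0.009], [0.006, -0.009, -1.0]]
force: [-1.5, 13.5, 17.6]
opening: 0.103
```

```bash
python3 la.py "[.02,.05,.09,.14,.19,.24,.29,.34,.38,.42,.46,.50]"
```

```text
5.8 [ 0.5152876  -0.12871116  0.29991451] [-1.46739153 13.51014153 17.59431974] [2.38880288 0.32160482 0.02420343] 0.10262318197818517
r 0.22755887004308242 phi 1.0681702281038337 Fy_inc 13.583355676977112 Fx 0.41183810016112266 yawerr 7.732232617214808
1.5681702281038337
[[0, 0.02, -0.01, 0, 0, 0.0], [0, 0.049, -0.026, 0, 0, 0.0], [0, 0.09, -0.044, 0, 0, 0.0], [0, 0.141, -0.065, 0, 0, 0.0], [0, 0.193, -0.083, 0, 0, 0.0], [0, 0.247, -0.099, 0, 0, 0.0], [0, 0.3, -0.112, 0, 0, 0.0], [0, 0.355, -0.123, 0, 0, 0.0], [0, 0.399, -0.129, 0, 0, 0.0], [0, 0.443, -0.133, 0, 0, 0.0], [0, 0.487, -0.136, 0, 0, 0.0], [0, 0.532, -0.137, 0, 0, 0.0]]
```

>>> carry_out([
  [0, 0, 0, 0, 0, 0],
])

```text
time_s: 5.92
position: [0.5155, -0.1302, 0.3011]
tcp_rot: [[0.991, 0.135, 0.007], [0.135, -0.991, 0.005], [0.007, -0.004, -1.0]]
force: [4.2, -5.4, -14.7]
opening: 0.103
```

```bash
python3 - <<'E'
from h import *
cv2.imwrite('pics/d_s.png',bot.capture('side')[120:300,240:460].repeat(3,0).repeat(3,1))
cv2.imwrite('pics/d_w.png',bot.capture('wrist'))
E
python3 la.py
```

```text
6.025 [ 0.51528573 -0.12904384  0.30025235] [ 1.78881078  1.99779774 -1.24366875] [ 0.35513598 -0.30296963  0.02143301] 0.10267975287006444
r 0.22769677590846282 phi 1.0701520876133188 Fy_inc 1.7317082337512526 Fx 2.047492706423078 yawerr 7.716143867667164
```

View pics/d_s.png

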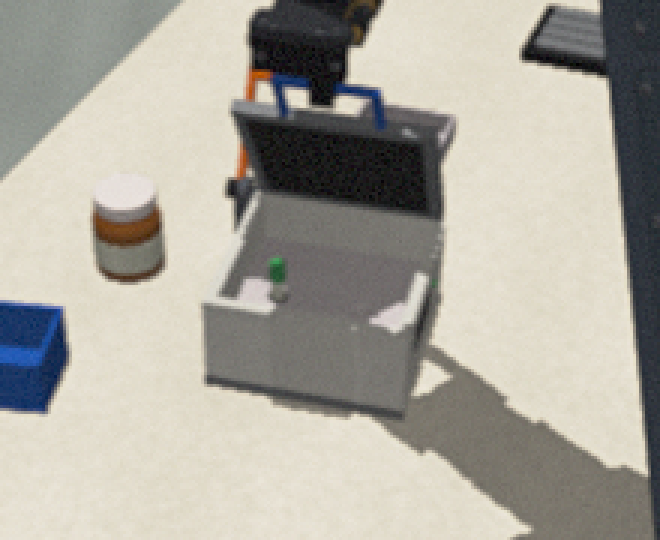

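View pics/d_w.png

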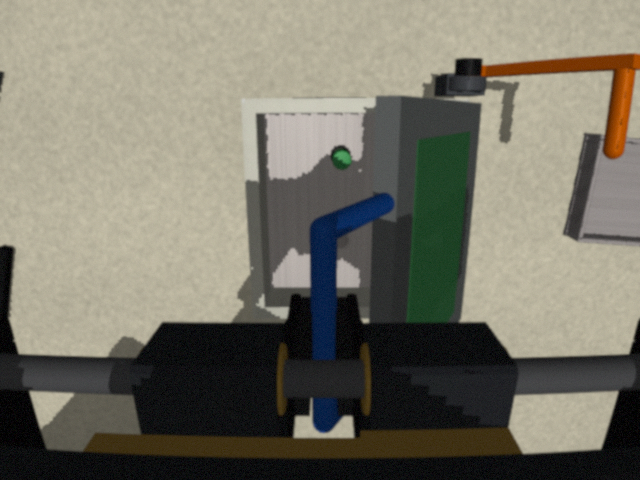

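The 22 N was a stopping transient. It settled to about 3 N, so I'll taper the ends of moves from here. I've also corrected the effective arc centre.

```bash
sed -i 's/.2373,.1005\]/.2373,.1071]/' h.py; python3 la.py "[.01,.03,.06,.10,.15,.20,.25,.30,.35,.40,.45,.49,.53,.56,.585,.605,.62,.63,.635,.64]"
```

```text
6.025 [ 0.51528573 -0.12904384  0.30025235] [ 1.78881078  1.99779774 -1.24366875] [ 0.35513598 -0.30296963  0.02143301] 0.10267975287006444
r 0.2219293822959571 phi 1.0558770649833598 Fy_inc 1.7317082337512526 Fx 2.047492706423078 yawerr 7.716143867667164
1.6958770649833599
[[0, 0.01, -0.005, 0, 0, 0.0], [0, 0.029, -0.016, 0, 0, 0.0], [0, 0.059, -0.031, 0, 0, 0.0], [0, 0.099, -0.05, 0, 0, 0.0], [0, 0.151, -0.071, 0, 0, 0.0], [0, 0.203, -0.089, 0, 0, 0.0], [0, 0.256, -0.105, 0, 0, 0.0], [0, 0.31, -0.118, 0, 0, 0.0], [0, 0.364, -0.129, 0, 0, 0.0], [0, 0.419, -0.137, 0, 0, 0.0], [0, 0.475, -0.142, 0, 0, 0.0], [0, 0.519, -0.144, 0, 0, 0.0], [0, 0.563, -0.144, 0, 0, 0.0], [0, 0.597, -0.143, 0, 0, 0.0], [0, 0.624, -0.141, 0, 0, 0.0], [0, 0.646, -0.139, 0, 0, 0.0], [0, 0.663, -0.138, 0, 0, 0.0], [0, 0.674, -0.137, 0, 0, 0.0], [0, 0.68, -0.136, 0, 0, 0.0], [0, 0.685, -0.135, 0, 0, 0.0]]
```

>>> carry_out([
  [0, 0.01, -0.005, 0, 0, 0],
  [0, 0.029, -0.016, 0, 0, 0],
  [0, 0.059, -0.031, 0, 0, 0],
  [0, 0.099, -0.05, 0, 0, 0],
  [0, 0.151, -0.071, 0, 0, 0],
  [0, 0.203, -0.089, 0, 0, 0],
  [0, 0.256, -0.105, 0, 0, 0],
  [0, 0.31, -0.118, 0, 0, 0],
  [0, 0.364, -0.129, 0, 0, 0],
  [0, 0.419, -0.137, 0, 0, 0],
  [0, 0.475, -0.142, 0, 0, 0],
  [0, 0.519, -0.144, 0, 0, 0],
  [0, 0.563, -0.144, 0, 0, 0],
  [0, 0.597, -0.143, 0, 0, 0],
  [0, 0.624, -0.141, 0, 0, 0],
  [0, 0.646, -0.139, 0, 0, 0],
  [0, 0.663, -0.138, 0, 0, 0],
  [0, 0.674, -0.137, 0, 0, 0],
  [0, 0.68, -0.136, 0, 0, 0],
  [0, 0.685, -0.135, 0, 0, 0],
])

```text
time_s: 8.52
position: [0.5334, -0.265, 0.3261]
tcp_rot: [[0.991, 0.134, 0.005], [0.134, -0.991, 0.009], [0.006, -0.008, -1.0]]
force: [2.1, 0.5, 1.2]
opening: 0.101
```

```bash
python3 la.py "[.004,.01,.016,.022,.028,.034,.038,.04]"
```

```text
8.525 [ 0.53338008 -0.26495094  0.32613547] [2.08519932 0.48028046 1.19156396] [ 0.51550821 -0.25360864  0.00867599] 0.10145904019882858
r 0.22079404420408902 phi 1.6970926089758915 Fy_inc 0.18780370659010903 Fx 2.1315382467343604 yawerr 7.7188868169868945
1.7370926089758916
[[0, 0.004, 0.001, 0, 0, 0.0], [0, 0.011, 0.001, 0, 0, 0.0], [0, 0.018, 0.002, 0, 0, 0.0], [0, 0.024, 0.003, 0, 0, 0.0], [0, 0.031, 0.004, 0, 0, 0.0], [0, 0.037, 0.005, 0, 0, 0.0], [0, 0.042, 0.006, 0, 0, 0.0], [0, 0.044, 0.006, 0, 0, 0.0]]
```

```bash
python3 - <<'E'
from h import *
from fit import conv
ex=np.array([np.cos(.1385),np.sin(.1385),0]);ey=np.array([-np.sin(.1385),np.cos(.1385),0])
H=np.array([.5303,-.2373,.1005])
for a,b in [((645,62),(118,37)),((657,163),(187,47))]:
    p=tri([ray('top',conv([a],5,310,190)[0]),ray('side',conv([b],4,295,135)[0])])
    d=p-H;y,z=d@ey,d[2];rr=np.hypot(y,z)
    print(p,'x',d@ex,'r',rr,'ang',np.arctan2(z,y), 'lid', np.arctan2(z,y)-np.arctan2(18,110))
E
```

```text
inc x y yaw lid [ 0.51860558 -0.15305177  0.13848648  0.00579585]
[[0.4, -0.5], [0.2, 0.1], [0.4, -0.4], [1.1, 0.1], [-1.1, -0.2], [-0.2, 1.2], [0.3, -1.0], [-1.7, -0.8], [0.4, -0.4], [0.6, -0.2], [-1.1, 0.3], [0.5, 0.8], [-0.1, 1.1], [-0.3, 1.8]]
handle [ 0.49969883 -0.01740154  0.10778657]
[0.57921316 0.24804606 0.09285342] [0.57918231 0.24779656 0.095     ] [0.57761571 0.24946822 0.095     ]
[0.50875261 0.2645349  0.0929329 ] [0.50909585 0.26435361 0.095     ] [0.50712977 0.26580668 0.095     ]
[0.4736664  0.27285963 0.09278997] [0.47388275 0.27256274 0.095     ] [0.47225841 0.27423379 0.095     ]
rack [ 0.52564692  0.26098389 -0.22438051] [[-0.3, 0.1], [0.1, 0.6], [-0.2, 0.4], [-0.5, 0.2], [-0.4, -1.0], [-0.4, -0.1], [0.1, -0.9], [0.2, 0.2], [0.2, -0.4], [-0.5, 0.1], [-0.5, 0.3], [-0.3, 0.4], [-0.2, 0.3], [-0.1, -0.3], [-0.2, -0.4], [-0.0, -0.5]]
[[0.57829325 0.24896876 0.095     ]
 [0.50809814 0.26498894 0.095     ]
 [0.47300058 0.27299902 0.095     ]]
[ 0.6536641  -0.28840393  0.19070655] x 0.11512750447553097 r 0.11275279820836225 ang 2.21423365105329 lid 2.0520348175899077
[ 0.60111449 -0.29081778  0.19321791] x 0.06274784621427146 r 0.11197394419190387 ang 2.166005673619032 lid 2.0038068401556495
```

```bash
python3 la.py "[.005,.015,.03,.047,.064,.081,.098,.115,.132,.149,.166,.18,.19,.196,.2]"
```

```text
8.525 [ 0.53338008 -0.26495094  0.32613547] [2.08519932 0.48028046 1.19156396] [ 0.51550821 -0.25360864  0.00867599] 0.10145904019882858
r 0.22079404420408902 phi 1.6970926089758915 Fy_inc 0.18780370659010903 Fx 2.1315382467343604 yawerr 7.7188868169868945
1.8970926089758915
[[0, 0.006, 0.001, 0, 0, 0.0], [0, 0.017, 0.002, 0, 0, 0.0], [0, 0.033, 0.005, 0, 0, 0.0], [0, 0.052, 0.008, 0, 0, 0.0], [0, 0.07, 0.011, 0, 0, 0.0], [0, 0.089, 0.015, 0, 0, 0.0], [0, 0.107, 0.019, 0, 0, 0.0], [0, 0.125, 0.023, 0, 0, 0.0], [0, 0.144, 0.028, 0, 0, 0.0], [0, 0.162, 0.033, 0, 0, 0.0], [0, 0.18, 0.038, 0, 0, 0.0], [0, 0.195, 0.043, 0, 0, 0.0], [0, 0.205, 0.046, 0, 0, 0.0], [0, 0.212, 0.048, 0, 0, 0.0], [0, 0.216, 0.05, 0, 0, 0.0]]
```

>>> carry_out([
  [0, 0.006, 0.001, 0, 0, 0],
  [0, 0.017, 0.002, 0, 0, 0],
  [0, 0.033, 0.005, 0, 0, 0],
  [0, 0.052, 0.008, 0, 0, 0],
  [0, 0.07, 0.011, 0, 0, 0],
  [0, 0.089, 0.015, 0, 0, 0],
  [0, 0.107, 0.019, 0, 0, 0],
  [0, 0.125, 0.023, 0, 0, 0],
  [0, 0.144, 0.028, 0, 0, 0],
  [0, 0.162, 0.033, 0, 0, 0],
  [0, 0.18, 0.038, 0, 0, 0],
  [0, 0.195, 0.043, 0, 0, 0],
  [0, 0.205, 0.046, 0, 0, 0],
  [0, 0.212, 0.048, 0, 0, 0],
  [0, 0.216, 0.05, 0, 0, 0],
])

```text
time_s: 10.4
position: [0.5392, -0.3076, 0.3156]
tcp_rot: [[0.991, 0.134, 0.005], [0.134, -0.991, 0.009], [0.006, -0.008, -1.0]]
force: [-0.2, 0.6, 0.0]
opening: 0.103
```

```bash
python3 la.py "[.003,.009,.015,.021,.027,.033,.039,.045,.05]"; python3 - <<'E'
from h import *
cv2.imwrite('pics/e_w.png',bot.capture('wrist'))
E
```

```text
10.4 [ 0.53916167 -0.30764268  0.31564983] [-0.23416967  0.56087292  0.03721951] [ 0.36470205 -0.0301282   0.06696612] 0.102970049483139
r 0.22026978667166933 phi 1.8984728447527885 Fy_inc 0.5878310205254111 Fx -0.15449452277018944 yawerr 7.722301599512071
1.9484728447527886
[[0, 0.003, 0.001, 0, 0, 0.0], [0, 0.009, 0.003, 0, 0, 0.0], [0, 0.016, 0.005, 0, 0, 0.0], [0, 0.022, 0.008, 0, 0, 0.0], [0, 0.028, 0.01, 0, 0, 0.0], [0, 0.034, 0.012, 0, 0, 0.0], [0, 0.041, 0.015, 0, 0, 0.0], [0, 0.047, 0.017, 0, 0, 0.0], [0, 0.052, 0.019, 0, 0, 0.0]]
```

View pics/e_w.png

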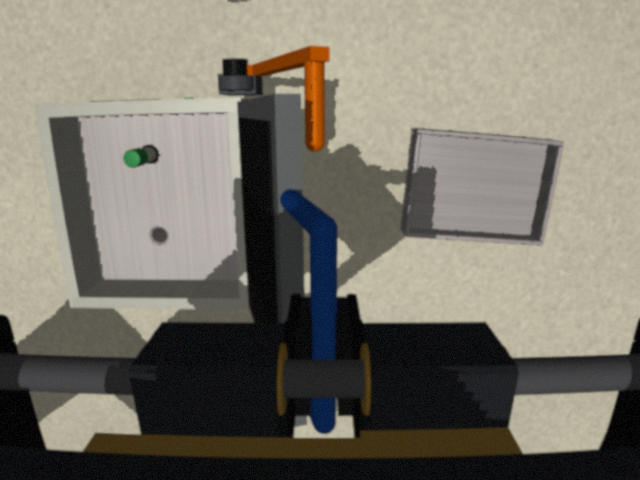

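>>> carry_out([
  [0, 0.003, 0.001, 0, 0, 0],
  [0, 0.009, 0.003, 0, 0, 0],
  [0, 0.016, 0.005, 0, 0, 0],
  [0, 0.025, 0.009, 0, 0, 0],
  [0, 0.034, 0.012, 0, 0, 0],
  [0, 0.043, 0.016, 0, 0, 0],
  [0, 0.052, 0.019, 0, 0, 0],
  [0, 0.06, 0.022, 0, 0, 0],
  [0, 0.065, 0.024, 0, 0, 0],
  [0, 0.068, 0.025, 0, 0, 0],
])

```text
time_s: 11.7
position: [0.541, -0.3211, 0.3104]
tcp_rot: [[0.991, 0.134, 0.004], [0.134, -0.991, 0.009], [0.006, -0.009, -1.0]]
force: [0.6, 0.7, 1.0]
opening: 0.101
```

```bash
cat >> la.py <<'E'
fi=np.array([s['force']@ey,s['force'][2]]);print('F tangential (opening dir)',fi@[-np.sin(f0),np.cos(f0)],'radial',fi@[np.cos(f0),np.sin(f0)])
E
python3 la.py "[.003,.008,.013,.018]"
```

```text
11.7 [ 0.54096501 -0.32114485  0.31043853] [0.62784106 0.71156981 1.02674572] [ 0.31955278 -0.02664825  0.10587476] 0.10072352157967675
r 0.22020270708580192 phi 1.964707000174151 Fy_inc 0.6180777037680678 Fx 0.7200666224933081 yawerr 7.719896315998331
1.982707000174151
[[0, 0.003, 0.001, 0, 0, 0.0], [0, 0.008, 0.003, 0, 0, 0.0], [0, 0.013, 0.006, 0, 0, 0.0], [0, 0.018, 0.008, 0, 0, 0.0]]
F tangential (opening dir) -0.9648099349025094 radial 0.7108928221981441
```

>>> carry_out([
  [0, 0.005, 0.002, 0, 0, 0],
  [0, 0.01, 0.004, 0, 0, 0],
  [0, 0.014, 0.006, 0, 0, 0],
  [0, 0.015, 0.006, 0, 0, 0],
])

```text
time_s: 12.2
position: [0.5414, -0.3241, 0.3091]
tcp_rot: [[0.991, 0.134, 0.004], [0.134, -0.991, 0.009], [0.006, -0.009, -1.0]]
force: [0.5, 0.4, -0.6]
opening: 0.1
```

>>> carry_out([
  [0, 0.005, 0.002, 0, 0, 0],
  [0, 0.01, 0.004, 0, 0, 0],
  [0, 0.012, 0.005, 0, 0, 0],
])

```text
time_s: 12.58
position: [0.5417, -0.3267, 0.3081]
tcp_rot: [[0.991, 0.134, 0.004], [0.134, -0.991, 0.009], [0.006, -0.008, -1.0]]
force: [1.0, 0.2, 0.7]
opening: 0.103
```

```bash
python3 la.py "[.003,.008,.013,.018]"
```

```text
12.575 [ 0.54171105 -0.32668712  0.3080709 ] [0.99999462 0.20036453 0.68514748] [0.26360764 0.03003465 0.04187438] 0.10250181816629149
r 0.2202464351320407 phi 1.9922824516169626 Fy_inc 0.06038898408659701 Fx 1.018080718654801 yawerr 7.7075957162410385
2.0102824516169626
[[0, 0.003, 0.001, 0, 0, 0.0], [0, 0.008, 0.004, 0, 0, 0.0], [0, 0.013, 0.006, 0, 0, 0.0], [0, 0.018, 0.008, 0, 0, 0.0]]
F tangential (opening dir) -0.33540931561601656 radial 0.6004785482029541
```

Still no contact, so I'll creep on in steps of about 2 mm.

>>> carry_out([
  [0, 0.004, 0.002, 0, 0, 0],
  [0, 0.008, 0.004, 0, 0, 0],
  [0, 0.01, 0.005, 0, 0, 0],
])

```text
time_s: 12.95
position: [0.542, -0.3288, 0.3071]
tcp_rot: [[0.991, 0.134, 0.005], [0.134, -0.991, 0.009], [0.006, -0.008, -1.0]]
force: [0.1, 0.4, 0.5]
opening: 0.102
```

```bash
python3 la.py "[.003,.008,.013,.018]"
```

```text
12.95 [ 0.54200721 -0.32879033  0.30712091] [0.13257726 0.41406337 0.47894596] [ 0.2831527  -0.01565391  0.0244938 ] 0.10209661879869197
r 0.22026082350195228 phi 2.0028461559720148 Fy_inc 0.3917950814343655 Fx 0.18847233395421123 yawerr 7.705471429077774
2.0208461559720146
[[0, 0.003, 0.001, 0, 0, 0.0], [0, 0.008, 0.004, 0, 0, 0.0], [0, 0.013, 0.006, 0, 0, 0.0], [0, 0.018, 0.009, 0, 0, 0.0]]
F tangential (opening dir) -0.5563433180869775 radial 0.27087770483154305
```

>>> carry_out([
  [0, 0.004, 0.002, 0, 0, 0],
  [0, 0.008, 0.004, 0, 0, 0],
  [0, 0.01, 0.005, 0, 0, 0],
])

```text
time_s: 13.32
position: [0.5423, -0.3309, 0.306]
tcp_rot: [[0.991, 0.134, 0.004], [0.134, -0.991, 0.009], [0.006, -0.008, -1.0]]
force: [-0.1, 0.2, 0.2]
opening: 0.101
```

```bash
python3 la.py
```

```text
13.325 [ 0.54226057 -0.3308534   0.306049  ] [-0.05257875  0.15177377  0.1544257 ] [ 0.29161718 -0.02479734  0.05937361] 0.10094624076408477
r 0.22017005622784325 phi 2.013457055882868 Fy_inc 0.15757930934665737 Fx -0.031121743688160747 yawerr 7.704447190004119
F tangential (opening dir) -0.20853856696311124 radial 0.07204305259228563
```

>>> carry_out([
  [0, 0.004, 0.002, 0, 0, 0],
  [0, 0.008, 0.004, 0, 0, 0],
  [0, 0.01, 0.005, 0, 0, 0],
])

```text
time_s: 13.7
position: [0.5426, -0.3329, 0.3051]
tcp_rot: [[0.991, 0.134, 0.004], [0.134, -0.991, 0.009], [0.006, -0.008, -1.0]]
force: [0.4, 1.2, 0.4]
opening: 0.1
```

```bash
python3 la.py
```

```text
13.7 [ 0.54255097 -0.33292733  0.30507491] [0.39945461 1.19606578 0.35569051] [ 0.31364364 -0.03219498  0.04135609] 0.10016452044745489
r 0.22019899008150062 phi 2.0239458013602407 Fy_inc 1.1294647333829115 Fx 0.5607555196420552 yawerr 7.704652910591042
F tangential (opening dir) -1.1711919953261498 radial -0.17468724211850964
```

>>> carry_out([
  [0, 0.003, 0.0015, 0, 0, 0],
  [0, 0.006, 0.003, 0, 0, 0],
])

```text
time_s: 13.95
position: [0.5427, -0.3342, 0.3044]
tcp_rot: [[0.991, 0.134, 0.004], [0.134, -0.991, 0.009], [0.006, -0.008, -1.0]]
force: [0.6, -0.8, 0.4]
opening: 0.1
```

```bash
python3 la.py
```

```text
13.95 [ 0.54271267 -0.33415399  0.30435866] [ 0.6070341  -0.83271176  0.39089642] [ 0.25881121 -0.01286908 -0.00253134] 0.10043948460170254
r 0.22010131249408832 phi 2.03042437786758 Fy_inc -0.9085435632845192 Fx 0.48625904673900533 yawerr 7.704568241940565
F tangential (opening dir) 0.6408452643052766 radial 0.7533715969998642
```

>>> carry_out([
  [0, 0.003, 0.0015, 0, 0, 0],
  [0, 0.006, 0.003, 0, 0, 0],
  [0, 0.008, 0.004, 0, 0, 0],
])

```text
time_s: 14.32
position: [0.5429, -0.3358, 0.3035]
tcp_rot: [[0.991, 0.134, 0.004], [0.134, -0.991, 0.009], [0.006, -0.008, -1.0]]
force: [-0.3, -0.2, 0.7]
opening: 0.1
```

```bash
python3 la.py
```

```text
14.325 [ 0.54294335 -0.3357652   0.30353608] [-0.31785511 -0.22772519  0.6537864 ] [0.29894975 0.05132254 0.08894737] 0.10001011864124158
r 0.22009369743378795 phi 2.038710108728874 Fy_inc -0.18166221309801142 Fx -0.3462505973284355 yawerr 7.705524707403665
F tangential (opening dir) -0.13273865222522013 radial 0.6654459197881958
```

>>> carry_out([
  [0, 0.003, 0.0015, 0, 0, 0],
  [0, 0.006, 0.003, 0, 0, 0],
  [0, 0.008, 0.004, 0, 0, 0],
])

```text
time_s: 14.7
position: [0.5431, -0.3374, 0.3027]
tcp_rot: [[0.991, 0.134, 0.004], [0.134, -0.991, 0.009], [0.006, -0.008, -1.0]]
force: [0.6, -0.4, 0.5]
opening: 0.102
```

```bash
python3 la.py
```

```text
14.7 [ 0.54314873 -0.33738842  0.30271543] [ 0.56432326 -0.36386874  0.48521149] [0.21321275 0.07548761 0.04414245] 0.10232973833278085
r 0.22010675865481116 phi 2.047025749848213 Fy_inc -0.4382935374739536 Fx 0.5086845529866836 yawerr 7.702216317682438
F tangential (opening dir) 0.16708833254809455 radial 0.6321494288996781
```

>>> carry_out([
  [0, 0.003, 0.0015, 0, 0, 0],
  [0, 0.006, 0.003, 0, 0, 0],
  [0, 0.008, 0.004, 0, 0, 0],
])

```text
time_s: 15.08
position: [0.5434, -0.339, 0.3018]
tcp_rot: [[0.991, 0.134, 0.004], [0.134, -0.991, 0.009], [0.006, -0.008, -1.0]]
force: [0.3, -0.2, 0.2]
opening: 0.105
```

```bash
python3 la.py
```

```text
15.075 [ 0.54338338 -0.33896791  0.30181984] [ 0.26339512 -0.16375689  0.19769587] [0.23137368 0.03907467 0.02716336] 0.10546992516109216
r 0.22005042918630524 phi 2.0553405968753244 Fy_inc -0.19855248897938504 Fx 0.2382650097273414 yawerr 7.702659748428435
F tangential (opening dir) 0.0836088288944956 radial 0.26742533741802826
```

>>> carry_out([
  [0, 0.003, 0.0015, 0, 0, 0],
  [0, 0.006, 0.003, 0, 0, 0],
  [0, 0.008, 0.004, 0, 0, 0],
])

```text
time_s: 15.45
position: [0.5435, -0.3402, 0.3011]
tcp_rot: [[0.991, 0.134, 0.004], [0.134, -0.991, 0.01], [0.005, -0.009, -1.0]]
force: [-0.3, 1.6, 2.2]
opening: 0.102
```

```bash
python3 la.py; python3 - <<'E'
from h import *
cv2.imwrite('pics/f_w.png',bot.capture('wrist'))
E
```

```text
15.45 [ 0.54352352 -0.34018163  0.30113545] [-0.33576     1.63341931  2.19349471] [0.4936118  0.1175581  0.03907154] 0.10194742062497743
r 0.22001823456044237 phi 2.0617020632074254 Fy_inc 1.6641322432716186 Fx -0.10703882546671932 yawerr 7.704071497146238
F tangential (opening dir) -2.501676526505502 radial 1.1499433544047017
```

View pics/f_w.png

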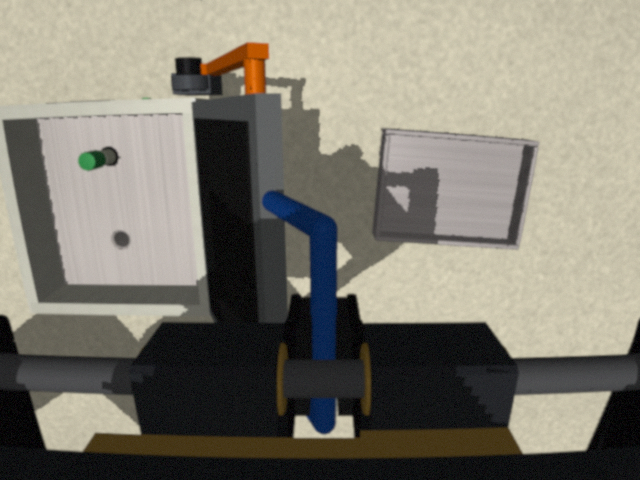

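Contact: about 2.5 N against the opening direction. I'll press further in small steps.

>>> carry_out([
  [0, 0.003, 0.0015, 0, 0, 0],
  [0, 0.003, 0.0015, 0, 0, 0],
])

```text
time_s: 15.75
position: [0.5436, -0.3403, 0.3011]
tcp_rot: [[0.991, 0.134, 0.004], [0.134, -0.991, 0.011], [0.005, -0.01, -1.0]]
force: [-1.2, 2.9, 2.9]
opening: 0.099
```

```bash
python3 la.py
```

```text
15.75 [ 0.54356033 -0.34030926  0.30107119] [-1.20553732  2.91979826  2.85711117] [0.69727255 0.14517299 0.04506299] 0.09928258322526459
r 0.2200235943461107 phi 2.0623668039522474 Fy_inc 3.058272476432959 Fx -0.7908928951115615 yawerr 7.711243353838422
F tangential (opening dir) -4.044738453736709 radial 1.0752700265188784
```

>>> carry_out([
  [0, 0.004, 0.002, 0, 0, 0],
  [0, 0.006, 0.003, 0, 0, 0],
  [0, 0.006, 0.003, 0, 0, 0],
])

```text
time_s: 16.12
position: [0.5436, -0.3406, 0.301]
tcp_rot: [[0.991, 0.134, 0.004], [0.134, -0.991, 0.012], [0.005, -0.012, -1.0]]
force: [-0.8, 4.6, 5.8]
opening: 0.103
```

```bash
python3 la.py
```

```text
16.125 [ 0.54359787 -0.34055849  0.30095204] [-0.8289731   4.61227038  5.78398543] [1.12889804 0.26652107 0.02225612] 0.10346619982775478
r 0.22003769392075684 phi 2.063632138333607 Fy_inc 4.6825502547474045 Fx -0.18427587860317027 yawerr 7.725141790216214
F tangential (opening dir) -6.8618565839347445 radial 2.880223701830095
```

>>> carry_out([
  [0, 0.006, 0.003, 0, 0, 0],
  [0, 0.007, 0.0035, 0, 0, 0],
  [0, 0.007, 0.0035, 0, 0, 0],
  [0, 0.007, 0.0035, 0, 0, 0],
  [0, 0.007, 0.0035, 0, 0, 0],
])

```text
time_s: 16.75
position: [0.5436, -0.3407, 0.3009]
tcp_rot: [[0.991, 0.135, 0.003], [0.135, -0.991, 0.014], [0.005, -0.014, -1.0]]
force: [-2.3, 4.9, 6.8]
opening: 0.097
```

```bash
python3 la.py
```

```text
16.75 [ 0.54361727 -0.34065689  0.30089844] [-2.31417445  4.85925454  6.79578648] [1.17813597 0.2869074  0.04190462] 0.09658963297037887
r 0.22003787034145508 phi 2.064148311446636 Fy_inc 5.132212725472713 Fx -1.621157180822663 yawerr 7.7426739316031306
F tangential (opening dir) -7.738552307637714 radial 3.5548740487889776
```

>>> carry_out([
  [0, 0.007, 0.0035, 0, 0, 0],
  [0, 0.007, 0.0035, 0, 0, 0],
  [0, 0.007, 0.0035, 0, 0, 0],
  [0, 0.007, 0.0035, 0, 0, 0],
  [0, 0.007, 0.0035, 0, 0, 0],
])

```text
time_s: 17.38
position: [0.5436, -0.3407, 0.3009]
tcp_rot: [[0.991, 0.135, 0.003], [0.135, -0.991, 0.017], [0.005, -0.016, -1.0]]
force: [-1.9, 5.3, 6.3]
opening: 0.102
```

```bash
python3 la.py
```

```text
17.375 [ 0.54361907 -0.34067994  0.3008859 ] [-1.89378434  5.29577018  6.29375838] [1.20953444 0.34588313 0.02718579] 0.10231810498824641
r 0.22003775670634224 phi 2.0642676696127698 Fy_inc 5.506510311459608 Fx -1.144528334456054 yawerr 7.766368035642712
F tangential (opening dir) -7.830814488119144 radial 2.9345178071195392
```

Seated with about 7.8 N, held for more than a second. Next I'll ease off and release.

>>> carry_out([
  [0, 0.002, 0.001, 0, 0, 0],
  [0, 0.002, 0.001, 0, 0, 0],
])

```text
time_s: 17.62
position: [0.5436, -0.3406, 0.301]
tcp_rot: [[0.991, 0.135, 0.003], [0.135, -0.991, 0.018], [0.005, -0.017, -1.0]]
force: [-1.6, 4.8, 4.5]
opening: 0.1
```

>>> carry_out([
  [0, 0, 0, 0, 0, 0],
  [0, 0, 0, 0, 0, 0],
  [0, 0, 0, 0, 0, 0],
  [0, 0, 0, 0, 0, 0],
], jaw=0.0)

```text
time_s: 18.12
position: [0.5436, -0.3411, 0.3007]
tcp_rot: [[0.991, 0.135, 0.003], [0.135, -0.991, 0.017], [0.005, -0.017, -1.0]]
force: [0.5, -0.3, 1.1]
opening: 0.455
```

```bash
python3 la.py;python3 - <<'E'
from h import *
cv2.imwrite('pics/g_s.png',bot.capture('side')[60:300,220:480].repeat(2,0).repeat(2,1))
cv2.imwrite('pics/g_w.png',bot.capture('wrist'))
E
```

```text
18.125 [ 0.54359304 -0.34107395  0.30070533] [ 0.51861089 -0.30135269  1.112765  ] [-0.04601807  0.01050809  0.01875202] 0.45456729222591474
r 0.22006229839760444 phi 2.066203711296442 Fy_inc -0.3700651861305796 Fx 0.47204073900938104 yawerr 7.757188883711977
F tangential (opening dir) -0.20342331848857578 radial 1.1549082800566965
```

View pics/g_w.png

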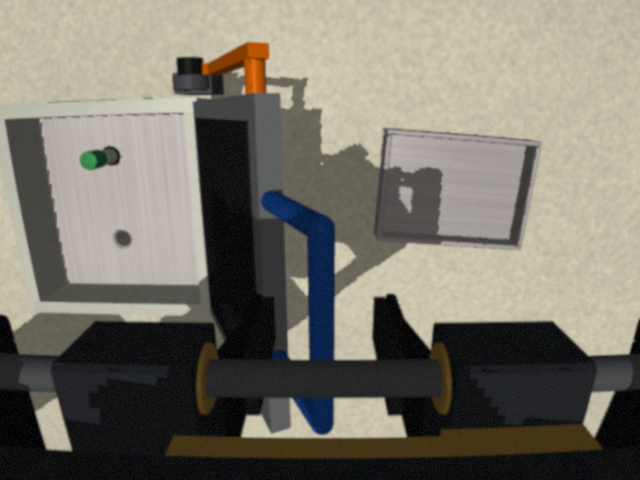

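>>> carry_out([
  [0, 0, -0.08, 0, 0, 0],
  [0, 0, -0.2, 0, 0, 0],
  [0, 0, -0.35, 0, 0, 0],
])

```text
time_s: 18.6
position: [0.5434, -0.3421, 0.3722]
tcp_rot: [[0.991, 0.135, 0.003], [0.135, -0.991, 0.017], [0.005, -0.017, -1.0]]
force: [0.3, 0.4, 0.5]
opening: 0.501
```

```bash
python3 - <<'E'
from h import *
s=bot.read_state();print(s['position'],s['joint_positions'])
print(step((.48,-.10,.33),heading(98)))
E
```

```text
[ 0.54338726 -0.3421035   0.37221598] [-42.5307454   25.53604373  69.21133109   0.84654922  85.79321577
  39.63460444]
[-0.1516 -1.2386  0.2309 -0.0057 -0.011  -1.0025]
```

>>> carry_out([
  [-0.02, -0.08, 0, 0, 0, -0.11],
  [-0.04, -0.2, 0, 0, 0, -0.22],
  [-0.06, -0.33, 0, 0, 0, -0.33],
  [-0.08, -0.46, 0.02, 0, -0.003, -0.44],
  [-0.1, -0.6, 0.06, -0.003, -0.006, -0.55],
  [-0.12, -0.73, 0.1, -0.006, -0.01, -0.66],
  [-0.14, -0.85, 0.14, -0.006, -0.01, -0.77],
  [-0.15, -0.93, 0.16, -0.006, -0.011, -0.88],
  [-0.15, -0.97, 0.16, -0.006, -0.011, -0.97],
  [-0.15, -0.99, 0.16, -0.006, -0.011, -1.0],
  [-0.15, -0.99, 0.16, -0.006, -0.011, -1.0],
])

```text
time_s: 19.98
position: [0.4873, -0.1494, 0.3446]
tcp_rot: [[-0.135, 0.991, 0.002], [0.991, 0.135, -0.002], [-0.002, 0.002, -1.0]]
force: [0.1, 0.1, 0.3]
opening: 0.497
```

```bash
python3 - <<'E'
from h import *
s=bot.read_state();print(s['position'],s['tcp_rot'],s['joint_positions'])
im=bot.capture('wrist');cv2.imwrite('pics/h_w.png',im);np.save('pics/h_T.npy',wristview(s))
cv2.imwrite('pics/h_s.png',bot.capture('side')[60:300,220:480].repeat(2,0).repeat(2,1))
a=.1385;Z=np.array([[np.cos(a),-np.sin(a),0],[np.sin(a),np.cos(a),0],[0,0,1]])
w=Z@[-.035,.01,.055]+[.5186,-.1531,0];g=Z@[.045,.01,.096]+[.5186,-.1531,0]
print(w,g,dist('wrist',[w,g],T=wristview(s)))
E
```

```text
[ 0.48734127 -0.14943715  0.3446234 ] [[-0.13517763  0.99081893  0.00220459]
 [ 0.99081977  0.13518108 -0.00150189]
 [-0.00178612  0.00198133 -0.99999644]] [-2.96178125e+01  1.46039618e+01  9.04826090e+01 -1.28341634e-02
  7.47610916e+01 -3.73834606e+01]
[ 0.48255458 -0.14802778  0.055     ] [ 0.56178851 -0.13698316  0.096     ] [[318.17860758 190.26519163]
 [404.27585357 198.40624006]]
```

View pics/h_w.png

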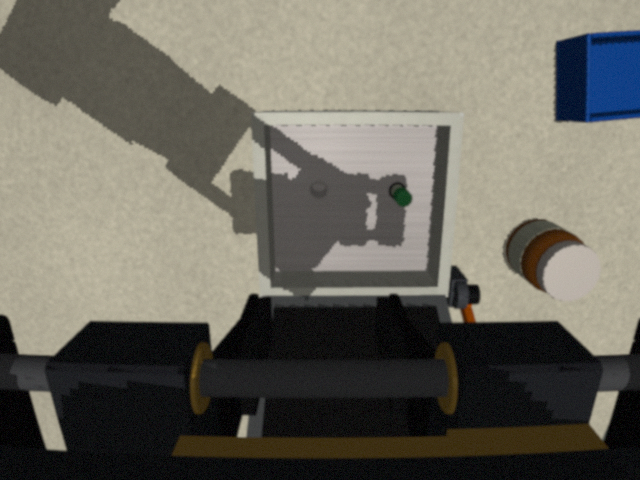

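View pics/h_s.png

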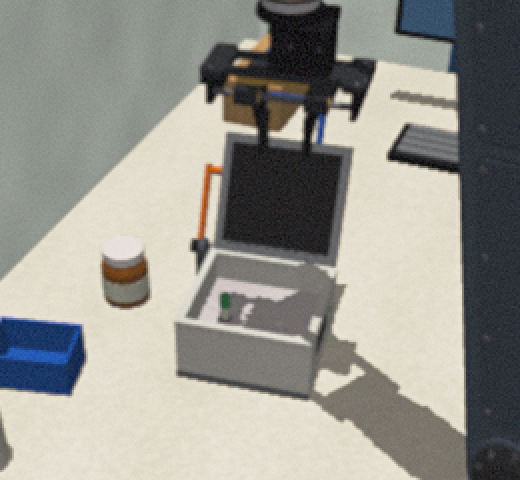

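```bash
python3 - <<'E'
from h import *
im=cv2.imread('pics/h_w.png');crop(im,250,105,470,305,3,'pics/h_z.png')
z=im[175:205,300:340].astype(float).mean(2);print(z.min())
c=cv2.createCLAHE(3,(4,4)).apply(im[170:210,295:345].mean(2).astype(np.uint8));cv2.imwrite('pics/h_z2.png',cv2.resize(c,None,fx=12,fy=12,interpolation=cv2.INTER_CUBIC))
E
```

```text
60.666666666666664
```

View pics/h_z2.png

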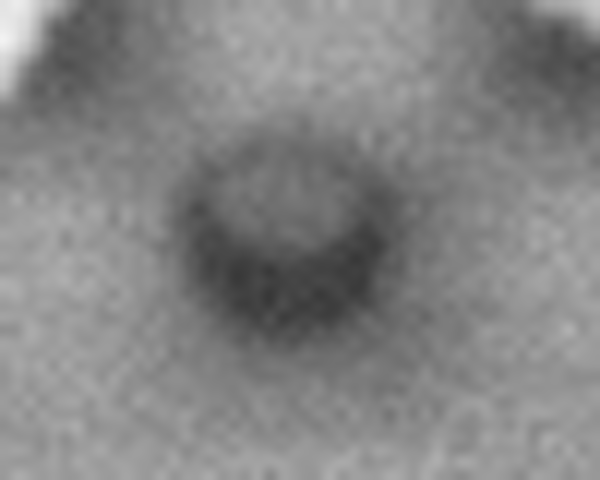

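View pics/h_z.png

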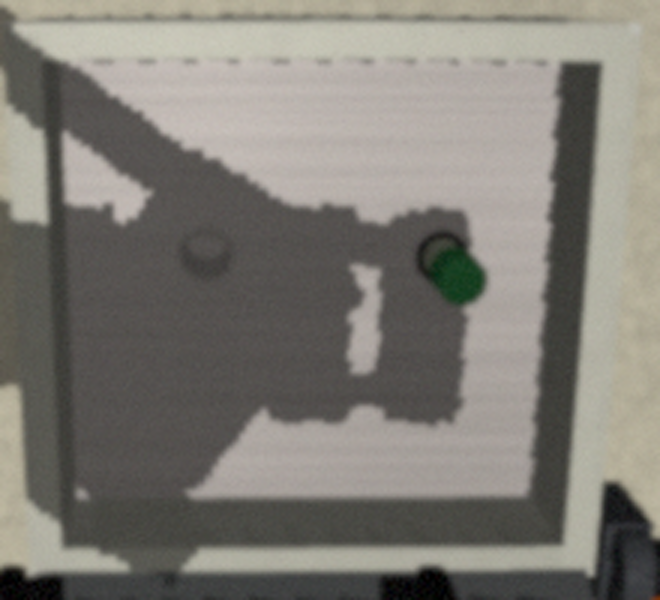

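```bash
python3 - <<'E'
from h import *
T=np.load('pics/h_T.npy')
print(onz('wrist',(318.7,188.9),.055,T),onz('wrist',(403,196.9),.096,T))
T2=wristview(bot.read_state())
E
```

```text
[ 0.48289379 -0.14657013  0.055     ] [ 0.56034674 -0.13575285  0.096     ]
```

```bash
python3 - <<'E'
from h import *
print(step((.579,.2485,.30),heading(167.1)))
E
```

```text
[ 1.9118e+00  7.2190e-01  2.1910e-01  3.0000e-04  1.4000e-03 -7.7080e-01]
```

>>> carry_out([
  [0.1, 0.04, 0, 0, 0, -0.06],
  [0.3, 0.11, 0, 0, 0, -0.15],
  [0.52, 0.2, 0.05, 0, 0, -0.25],
  [0.75, 0.28, 0.1, 0, 0, -0.35],
  [0.97, 0.36, 0.15, 0, 0, -0.45],
])

```text
time_s: 20.7
position: [0.5333, 0.0533, 0.3141]
tcp_rot: [[-0.748, 0.663, 0.003], [0.663, 0.748, -0.001], [-0.003, 0.001, -1.0]]
force: [0.7, -0.8, -0.1]
opening: 0.499
```

```bash
python3 - <<'E'
from h import *
print(step((.579,.2485,.24),heading(167.1)))
E
```

```text
[ 4.774e-01  8.821e-01  3.697e-01 -1.000e-04  2.000e-03 -3.182e-01]
```

>>> carry_out([
  [0.13, 0.24, 0.05, 0, 0, -0.1],
  [0.27, 0.49, 0.15, 0, 0, -0.2],
  [0.4, 0.74, 0.25, 0, 0, -0.28],
  [0.46, 0.85, 0.33, 0, 0.001, -0.31],
  [0.477, 0.88, 0.36, 0, 0.002, -0.318],
  [0.477, 0.882, 0.365, 0, 0.002, -0.318],
  [0.477, 0.882, 0.365, 0, 0.002, -0.318],
])

```text
time_s: 21.58
position: [0.5794, 0.2469, 0.2417]
tcp_rot: [[-0.974, 0.226, 0.001], [0.226, 0.974, -0.0], [-0.001, -0.0, -1.0]]
force: [1.1, 0.8, 0.1]
opening: 0.505
```

```bash
python3 - <<'E'
from h import *
s=bot.read_state();print(s['position'],s['joint_positions'])
im=bot.capture('wrist');cv2.imwrite('pics/i_w.png',im);np.save('pics/i_T.npy',wristview(s))
print(dist('wrist',[[.5786,.2488,.095],[.5084,.2648,.095],[.4733,.2729,.095]],T=wristview(s)))
E
```

```text
[0.57943625 0.24686696 0.24170538] [ 1.29423931e+01  3.05819428e+01  8.13677007e+01 -3.91700293e-02
  6.80117077e+01 -6.39892437e+01]
[[326.52723971 230.22651932]
 [326.24681081 123.809721  ]
 [326.23272195  65.49619239]]
```

View pics/i_w.png

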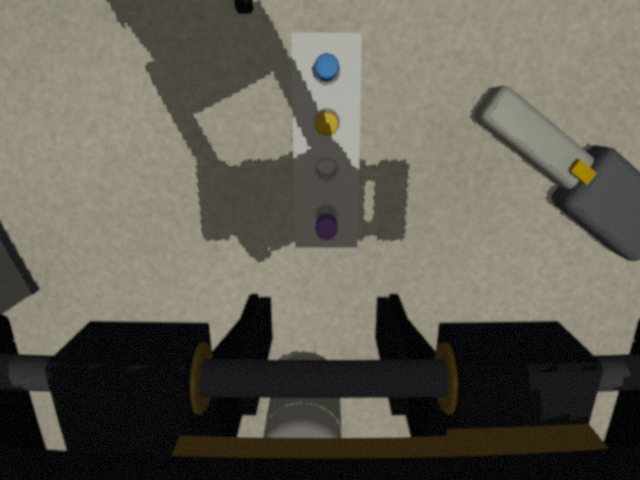

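```bash
python3 - <<'E'
from h import *
im=cv2.imread('pics/i_w.png');z=im[195:255,285:370].astype(float)
z=np.clip(z*2.2,0,255).astype(np.uint8);cv2.imwrite('pics/i_z.png',cv2.resize(z,None,fx=8,fy=8,interpolation=cv2.INTER_CUBIC))
E
```

```text
(no output)
```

View pics/i_z.png

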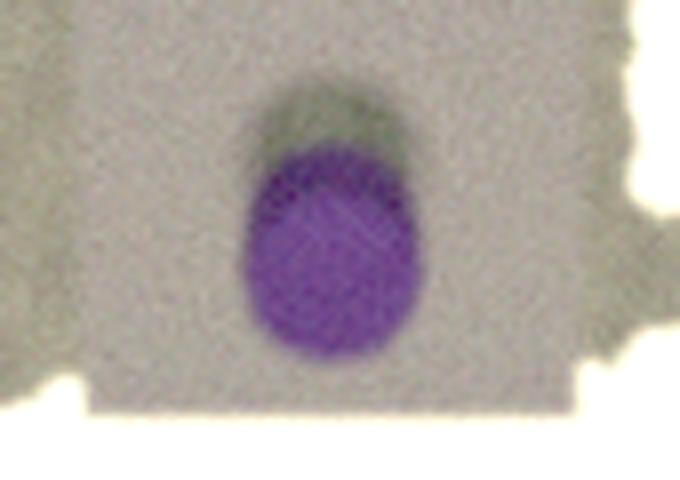

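```bash
python3 - <<'E'
from h import *
print(step((.5786,.2488,.085),heading(167.1)))
E
```

```text
[ 0.0076  0.0079  0.7845  0.      0.0008 -0.0017]
```

>>> carry_out([
  [0.007, 0.008, 0.1, 0, 0, 0],
  [0.007, 0.008, 0.25, 0, 0, -0.001],
  [0.007, 0.008, 0.4, 0, 0, -0.001],
  [0.007, 0.008, 0.5, 0, 0, -0.001],
  [0.007, 0.008, 0.56, 0, 0, -0.001],
  [0.007, 0.008, 0.58, 0, 0, -0.001],
])

```text
time_s: 22.38
position: [0.5788, 0.2482, 0.1259]
tcp_rot: [[-0.974, 0.225, 0.001], [0.225, 0.974, -0.0], [-0.001, 0.0, -1.0]]
force: [0.4, -0.3, 0.3]
opening: 0.5
```

```bash
python3 - <<'E'
from h import *
s=bot.read_state();print(s['position'],s['force'])
print(step((.5786,.2488,.085),heading(167.1)))
E
```

```text
[0.57884086 0.24818925 0.12591522] [ 0.44213187 -0.33473634  0.31453659]
[ 0.0021  0.0027  0.2046  0.      0.0008 -0.0014]
```

>>> carry_out([
  [0.002, 0.003, 0.05, 0, 0, 0],
  [0.002, 0.003, 0.12, 0, 0, 0],
  [0.002, 0.003, 0.17, 0, 0, 0],
  [0.002, 0.003, 0.197, 0, 0, 0],
  [0.002, 0.003, 0.2, 0, 0, 0],
  [0.002, 0.003, 0.2, 0, 0, 0],
])

```text
time_s: 23.12
position: [0.5789, 0.2489, 0.0861]
tcp_rot: [[-0.974, 0.225, 0.002], [0.225, 0.974, -0.0], [-0.002, 0.0, -1.0]]
force: [0.5, -0.8, 0.7]
opening: 0.495
```

>>> carry_out([
  [0, 0, 0, 0, 0, 0],
  [0, 0, 0, 0, 0, 0],
  [0, 0, 0, 0, 0, 0],
  [0, 0, 0, 0, 0, 0],
], jaw=-1)

```text
time_s: 23.62
position: [0.5789, 0.2489, 0.0862]
tcp_rot: [[-0.974, 0.225, 0.002], [0.225, 0.974, -0.0], [-0.002, 0.0, -1.0]]
force: [-0.7, 0.2, 0.1]
opening: 0.168
```

```bash
python3 - <<'E'
from h import *
s=bot.read_state();print(s['position'],s['force'],s['opening'])
cv2.imwrite('pics/j_s.png',bot.capture('side')[240:400,200:360].repeat(4,0).repeat(4,1))
E
```

```text
[0.57893248 0.24894399 0.08622786] [-0.68362534  0.2347696   0.11759222] 0.1678493160402643
```

View pics/j_s.png

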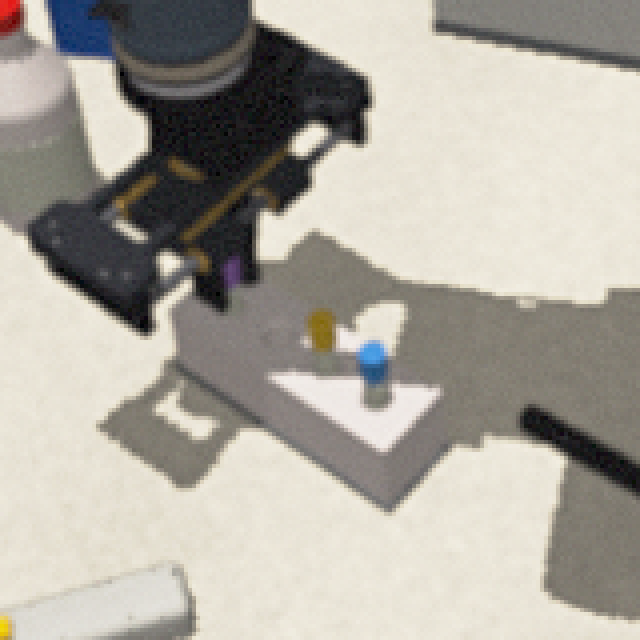

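>>> carry_out([
  [0, 0, -0.03, 0, 0, 0],
  [0, 0, -0.1, 0, 0, 0],
  [0, 0, -0.22, 0, 0, 0],
  [0, 0, -0.4, 0, 0, 0],
  [0, 0, -0.6, 0, 0, 0],
  [0, 0, -0.78, 0, 0, 0],
  [0, 0, -0.85, 0, 0, 0],
])

```text
time_s: 24.55
position: [0.5798, 0.2493, 0.2599]
tcp_rot: [[-0.974, 0.225, 0.008], [0.225, 0.974, 0.001], [-0.007, 0.003, -1.0]]
force: [-1.1, 0.2, -0.6]
opening: 0.169
```

```bash
python3 - <<'E'
from h import *
s=bot.read_state();print(s['position'],s['force'],s['opening'])
print(step((.4826,-.1476,.255),heading(97.93)))
E
```

```text
[0.57981868 0.24931039 0.25986673] [-1.10098615  0.21000839 -0.61818025] 0.16929407563197418
[ 0.0269 -2.0431  0.0182  0.0044  0.0029  0.7673]
```

>>> carry_out([
  [0, -0.06, 0, 0, 0, 0.03],
  [0, -0.18, 0, 0, 0, 0.08],
  [0, -0.36, 0, 0, 0, 0.15],
  [0.01, -0.55, 0, 0, 0, 0.23],
  [0.01, -0.77, 0, 0, 0, 0.32],
  [0.01, -0.97, 0, 0, 0, 0.4],
])

```text
time_s: 25.3
position: [0.5322, 0.0589, 0.2575]
tcp_rot: [[-0.651, 0.759, 0.004], [0.759, 0.651, 0.001], [-0.001, 0.004, -1.0]]
force: [-0.3, -1.0, -0.4]
opening: 0.172
```

```bash
python3 - <<'E'
from h import *
print(step((.4826,-.1476,.255),heading(97.93)))
E
```

```text
[-6.223e-01 -8.605e-01  1.020e-02  2.500e-03  3.000e-04  3.633e-01]
```

>>> carry_out([
  [-0.12, -0.17, 0, 0, 0, 0.07],
  [-0.27, -0.37, 0, 0, 0, 0.15],
  [-0.41, -0.57, 0, 0, 0, 0.24],
  [-0.52, -0.72, 0, 0, 0, 0.3],
  [-0.59, -0.81, 0, 0.001, 0, 0.34],
  [-0.615, -0.85, 0, 0.002, 0, 0.36],
  [-0.622, -0.86, 0, 0.0025, 0, 0.363],
  [-0.622, -0.86, 0, 0.0025, 0, 0.363],
])

```text
time_s: 26.3
position: [0.4824, -0.1468, 0.2566]
tcp_rot: [[-0.139, 0.99, -0.001], [0.99, 0.139, 0.0], [0.0, -0.001, -1.0]]
force: [0.5, 0.5, 0.5]
opening: 0.173
```

```bash
python3 - <<'E'
from h import *
s=bot.read_state();print(s['position'],s['force'],s['opening'],s['tcp_rot'])
print(step((.4826,-.1478,.2),heading(97.93)))
cv2.imwrite('pics/k_s.png',bot.capture('side')[120:300,240:440].repeat(4,0).repeat(4,1))
cv2.imwrite('pics/k_t.png',bot.capture('top')[180:330,290:470].repeat(4,0).repeat(4,1))
cv2.imwrite('pics/k_w.png',bot.capture('wrist'))
E
```

```text
[ 0.48235979 -0.14680321  0.25664574] [0.46754822 0.45768687 0.5240383 ] 0.17349740543840955 [[-1.39206709e-01  9.90263046e-01 -7.69355728e-04]
 [ 9.90263262e-01  1.39206973e-01  3.01225372e-04]
 [ 4.05392037e-04 -7.19932120e-04 -9.99999659e-01]]
[-0.0052  0.0007  0.2832 -0.0005 -0.0003  0.0008]
```

View pics/k_s.png

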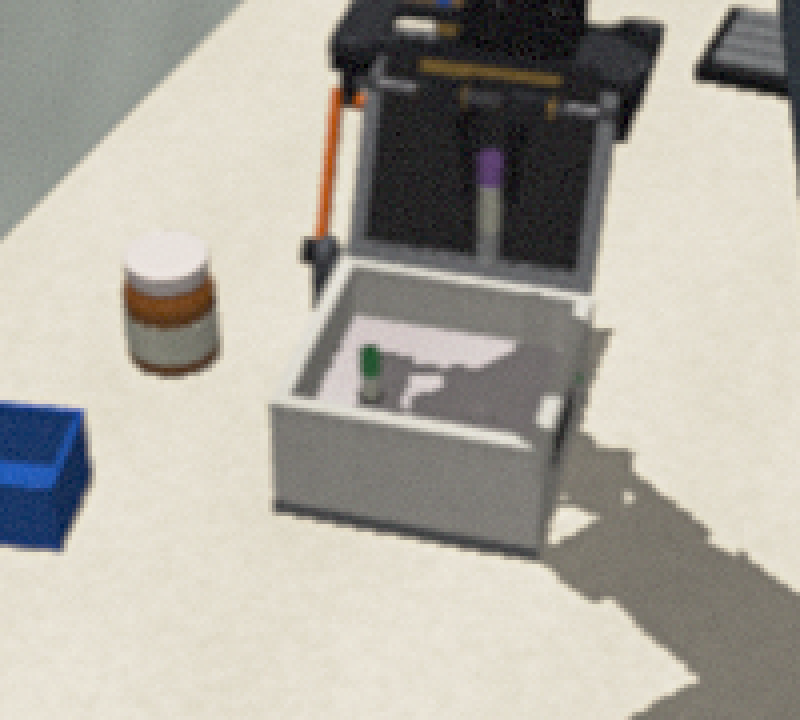

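View pics/k_w.png

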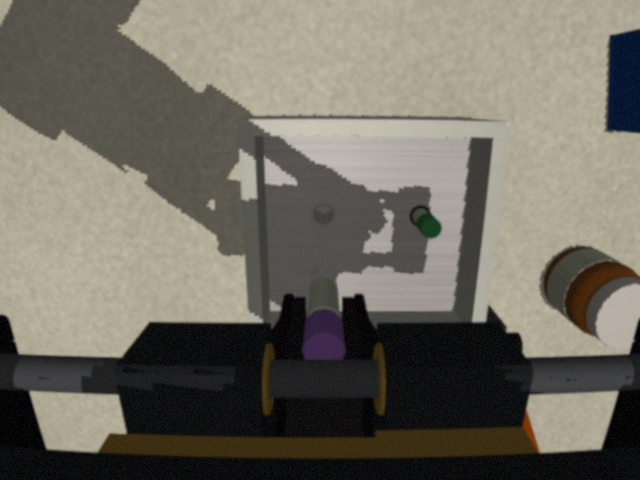

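```bash
python3 - <<'E'
from h import *
im=cv2.imread('pics/k_w.png')
z=np.clip(im[190:380,270:380].astype(float)*2,0,255).astype(np.uint8);cv2.imwrite('pics/k_z.png',cv2.resize(z,None,fx=4,fy=4,interpolation=cv2.INTER_CUBIC))
s=bot.read_state();T=wristview(s);p=s['position'];R=s['tcp_rot']
for d in (-.009,.011,.071): print(d,dist('wrist',[p+R@[0,0,d]],T=T), [dist('wrist',[p+R@[x,0,d]],T=T)[0] for x in(-.0065,.0065)])
print(dist('wrist',[[.4826,-.1478,.055]],T=T))
E
```

```text
-0.009 [[322.98248919 354.05345641]] [array([323.00340638, 369.5835624 ]), array([322.96106243, 338.03289692])]
0.011 [[323.02615449 326.80588271]] [array([323.04411012, 341.06288815]), array([323.00782044, 312.16515471])]
0.071 [[323.11490076 271.79711661]] [array([323.12742804, 283.10716161]), array([323.10218596, 260.27899953])]
[[322.95202754 214.52869707]]
```

View pics/k_z.png

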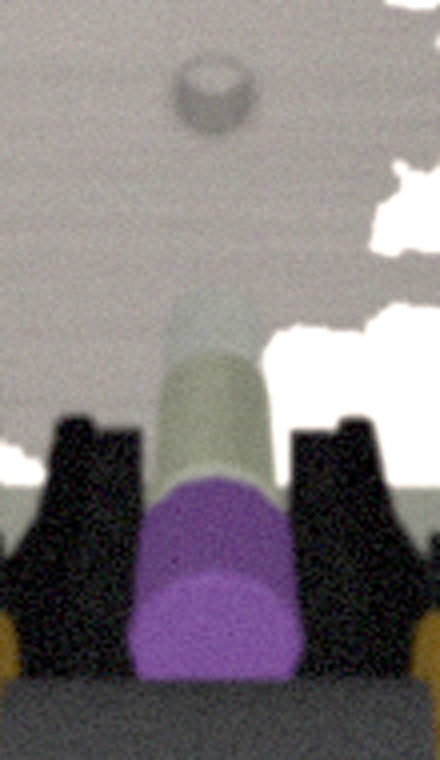

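Wrist view: the tube hangs upright, with its bottom edge at about v=261. The well is at about (323.6,213), and the two line up to within about 1 mm. I'll lower it towards the mouth.

```bash
python3 - <<'E'
from h import *
s=bot.read_state();print(s['position'],s['force'])
print(step((.4828,-.147,.140),heading(97.93)))
E
```

```text
[ 0.48267551 -0.14664403  0.25699397] [ 0.80756523  0.33216899 -0.24711817]
[-1.80e-03  4.00e-04  5.85e-01 -1.00e-04  1.00e-04  1.20e-03]
```

>>> carry_out([
  [-0.002, 0, 0.06, 0, 0, 0.001],
  [-0.002, 0, 0.16, 0, 0, 0.001],
  [-0.002, 0, 0.28, 0, 0, 0.001],
  [-0.002, 0, 0.4, 0, 0, 0.001],
  [-0.002, 0, 0.49, 0, 0, 0.001],
  [-0.002, 0, 0.55, 0, 0, 0.001],
  [-0.002, 0, 0.58, 0, 0, 0.001],
  [-0.002, 0, 0.585, 0, 0, 0.001],
])

```text
time_s: 27.45
position: [0.4828, -0.147, 0.1398]
tcp_rot: [[-0.138, 0.99, -0.0], [0.99, 0.138, -0.0], [-0.0, -0.0, -1.0]]
force: [-0.3, 0.1, 0.5]
opening: 0.173
```

```bash
python3 - <<'E'
from h import *
s=bot.read_state();print(s['position'],s['force'],s['opening'])
im=bot.capture('wrist')
z=np.clip(im[170:330,260:390].astype(float)*2,0,255).astype(np.uint8);cv2.imwrite('pics/l_z.png',cv2.resize(z,None,fx=4,fy=4,interpolation=cv2.INTER_CUBIC))
T=wristview(s)
print(dist('wrist',[[.4828,-.147,.055],s['position']+s['tcp_rot']@[0,0,.071]],T=T))
cv2.imwrite('pics/l_s.png',bot.capture('side')[130:280,260:420].repeat(4,0).repeat(4,1))
E
```

```text
[ 0.48278538 -0.14699949  0.13980386] [-0.29884796  0.05349231  0.52571683] 0.17290197126123474
[[323.18955282 262.78094153]
 [323.11414715 271.79804824]]
```

View pics/l_z.png

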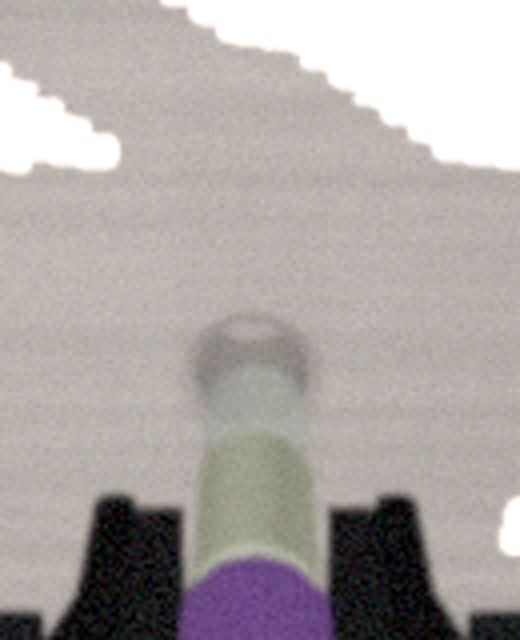

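View pics/l_s.png

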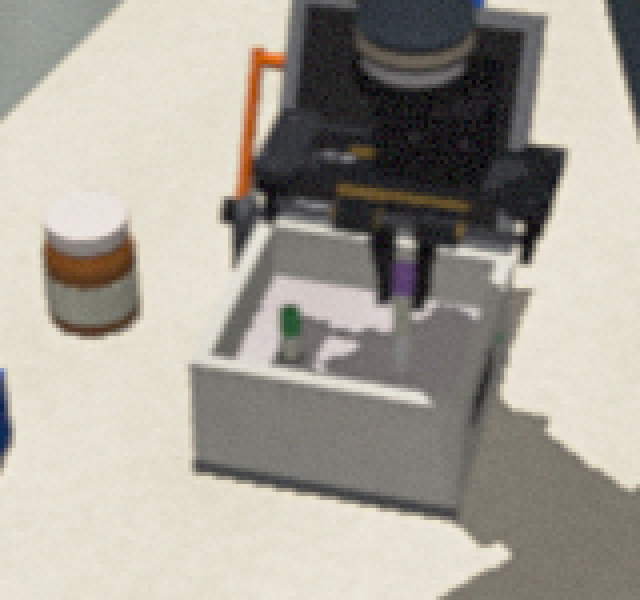

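The well mouth is about 1 mm further along tool +x and 0.7 mm to −y of the tube. I'll correct for that and lower gently.

>>> carry_out([
  [0.0035, -0.003, 0.015, 0, 0, 0],
  [0.0035, -0.003, 0.03, 0, 0, 0],
  [0.0035, -0.003, 0.045, 0, 0, 0],
  [0.0035, -0.003, 0.06, 0, 0, 0],
  [0.0035, -0.003, 0.07, 0, 0, 0],
  [0.0035, -0.003, 0.075, 0, 0, 0],
])

```text
time_s: 28.3
position: [0.4826, -0.1468, 0.1255]
tcp_rot: [[-0.138, 0.99, 0.001], [0.99, 0.138, -0.001], [-0.001, 0.001, -1.0]]
force: [0.4, 0.5, -0.6]
opening: 0.169
```

```bash
python3 - <<'E'
from h import *
s=bot.read_state();print(s['position'],s['force'],s['moment'],s['opening'])
im=bot.capture('wrist')
z=np.clip(im[170:330,260:390].astype(float)*2,0,255).astype(np.uint8);cv2.imwrite('pics/m_z.png',cv2.resize(z,None,fx=4,fy=4,interpolation=cv2.INTER_CUBIC))
E
```

```text
[ 0.48256194 -0.14682788  0.12545308] [ 0.36809727  0.54351654 -0.62500277] [-0.02318264 -0.1262524   0.03856727] 0.16891038766765534
```

View pics/m_z.png

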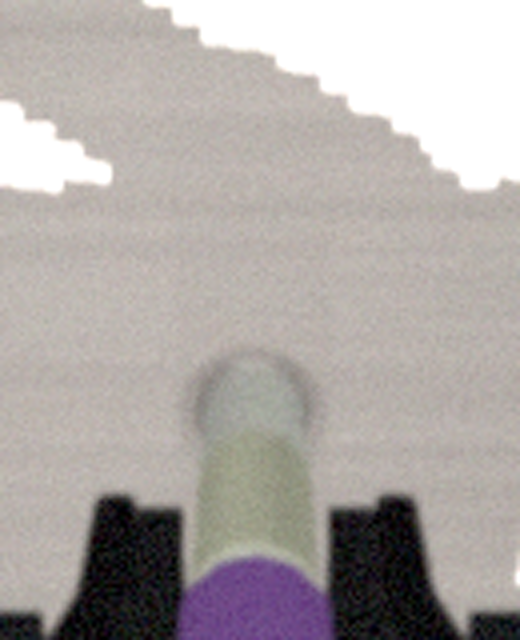

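Tube tip is at the mouth and about centred. No force yet, so I'll continue.

>>> carry_out([
  [0, 0, 0.012, 0, 0, 0],
  [0, 0, 0.025, 0, 0, 0],
  [0, 0, 0.037, 0, 0, 0],
  [0, 0, 0.045, 0, 0, 0],
  [0, 0, 0.05, 0, 0, 0],
])

```text
time_s: 28.98
position: [0.4825, -0.1468, 0.1151]
tcp_rot: [[-0.138, 0.99, 0.001], [0.99, 0.138, -0.001], [-0.001, 0.001, -1.0]]
force: [-0.4, -0.8, -0.0]
opening: 0.175
```

```bash
python3 - <<'E'
from h import *
s=bot.read_state();print(s['position'],s['force'],s['moment'],s['opening'])
im=bot.capture('wrist')
z=np.clip(im[170:330,260:390].astype(float)*2,0,255).astype(np.uint8);cv2.imwrite('pics/n_z.png',cv2.resize(z,None,fx=4,fy=4,interpolation=cv2.INTER_CUBIC))
E
```

```text
[ 0.48249667 -0.14675594  0.11512988] [-0.42670602 -0.79399395 -0.04571094] [-0.08617771 -0.12788988 -0.0413328 ] 0.17452927531132684
```

View pics/n_z.png

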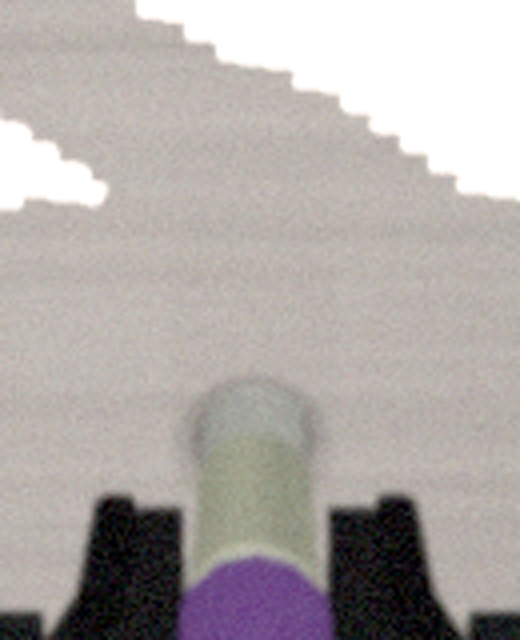

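The tube is 11 mm in and free, so it goes deeper.

>>> carry_out([
  [0, 0, 0.012, 0, 0, 0],
  [0, 0, 0.026, 0, 0, 0],
  [0, 0, 0.04, 0, 0, 0],
  [0, 0, 0.054, 0, 0, 0],
  [0, 0, 0.064, 0, 0, 0],
  [0, 0, 0.07, 0, 0, 0],
])

```text
time_s: 29.78
position: [0.4825, -0.1468, 0.1009]
tcp_rot: [[-0.138, 0.99, 0.001], [0.99, 0.138, -0.001], [-0.001, 0.001, -1.0]]
force: [0.1, -0.3, -0.2]
opening: 0.17
```

```bash
python3 - <<'E'
from h import *
s=bot.read_state();print(s['position'],s['force'],s['moment'],s['opening'])
E
```

```text
[ 0.48249248 -0.14678617  0.10093474] [ 0.12145624 -0.34104431 -0.16927164] [-0.07218104 -0.12336501 -0.01065533] 0.16984202697538223
```

>>> carry_out([
  [0, 0, 0.012, 0, 0, 0],
  [0, 0, 0.026, 0, 0, 0],
  [0, 0, 0.038, 0, 0, 0],
  [0, 0, 0.048, 0, 0, 0],
  [0, 0, 0.055, 0, 0, 0],
  [0, 0, 0.058, 0, 0, 0],
])

```text
time_s: 30.52
position: [0.4825, -0.1468, 0.0893]
tcp_rot: [[-0.138, 0.99, 0.001], [0.99, 0.138, -0.001], [-0.001, 0.001, -1.0]]
force: [0.3, -1.1, -0.8]
opening: 0.172
```

```bash
python3 - <<'E'
from h import *
s=bot.read_state();print(s['position'],s['force'],s['moment'],s['opening'])
E
```

```text
[ 0.48253427 -0.14683803  0.08927772] [ 0.26591345 -1.10138548 -0.75292732] [-0.15472587 -0.14376476 -0.0228388 ] 0.17166114461617205
```

Expected floor is at TCP z ≈ 0.086. I'll feel for it in roughly 1 mm steps.

>>> carry_out([
  [0, 0, 0.004, 0, 0, 0],
  [0, 0, 0.008, 0, 0, 0],
  [0, 0, 0.01, 0, 0, 0],
])

```text
time_s: 30.9
position: [0.4826, -0.1468, 0.0873]
tcp_rot: [[-0.138, 0.99, 0.001], [0.99, 0.138, -0.001], [-0.001, 0.001, -1.0]]
force: [0.3, -1.0, -0.6]
opening: 0.168
```

>>> carry_out([
  [0, 0, 0.003, 0, 0, 0],
  [0, 0, 0.006, 0, 0, 0],
])

```text
time_s: 31.15
position: [0.4826, -0.1469, 0.0861]
tcp_rot: [[-0.138, 0.99, 0.001], [0.99, 0.138, -0.001], [-0.001, 0.001, -1.0]]
force: [-0.4, -1.1, 5.5]
opening: 0.172
```

```bash
python3 - <<'E'
from h import *
s=bot.read_state();print(s['position'],s['force'],s['moment'],s['opening'])
E
```

```text
[ 0.48260846 -0.14689675  0.08612031] [-0.41580495 -1.11030763  5.53422465] [-0.17092247 -0.042007    0.02859469] 0.17175747248652226
```

The floor is reached at z=0.0861 with 5.5 N. Releasing.

>>> carry_out([
  [0, 0, 0.001, 0, 0, 0],
  [0, 0, 0.001, 0, 0, 0],
])

```text
time_s: 31.4
position: [0.4826, -0.1469, 0.0862]
tcp_rot: [[-0.139, 0.99, 0.001], [0.99, 0.139, -0.001], [-0.001, 0.001, -1.0]]
force: [-0.3, -1.3, 4.7]
opening: 0.17
```

>>> carry_out([
  [0, 0, 0, 0, 0, 0],
  [0, 0, 0, 0, 0, 0],
  [0, 0, 0, 0, 0, 0],
  [0, 0, 0, 0, 0, 0],
], jaw=-0.2)

```text
time_s: 31.9
position: [0.4825, -0.1468, 0.086]
tcp_rot: [[-0.139, 0.99, 0.001], [0.99, 0.139, -0.001], [-0.001, 0.001, -1.0]]
force: [-0.4, 0.6, 0.5]
opening: 0.391
```

>>> carry_out([
  [0, 0, -0.04, 0, 0, 0],
  [0, 0, -0.13, 0, 0, 0],
  [0, 0, -0.28, 0, 0, 0],
  [0, 0, -0.48, 0, 0, 0],
  [0, 0, -0.68, 0, 0, 0],
  [0, 0, -0.8, 0, 0, 0],
  [0, 0, -0.85, 0, 0, 0],
])

```text
time_s: 32.78
position: [0.4829, -0.1469, 0.258]
tcp_rot: [[-0.139, 0.99, 0.004], [0.99, 0.139, -0.003], [-0.003, 0.003, -1.0]]
force: [0.2, 0.0, -0.4]
opening: 0.402
```

```bash
python3 - <<'E'
from h import *
s=bot.read_state();print(s['position'],s['force'],s['opening'])
im=bot.capture('wrist');cv2.imwrite('pics/o_w.png',im)
cv2.imwrite('pics/o_s.png',bot.capture('side'));cv2.imwrite('pics/o_t.png',bot.capture('top'))
print(dist('wrist',[[.4826,-.1468,.095]],T=wristview(s)),dist('side',[[.4826,-.1468,.095]]))
E
```

```text
[ 0.4828773  -0.14687077  0.25795004] [ 0.2423849   0.0215741  -0.44487066] 0.40243549186255606
[[322.09077418 225.0641866 ]] [[360.5238017  212.16681382]]
```

View pics/o_w.png

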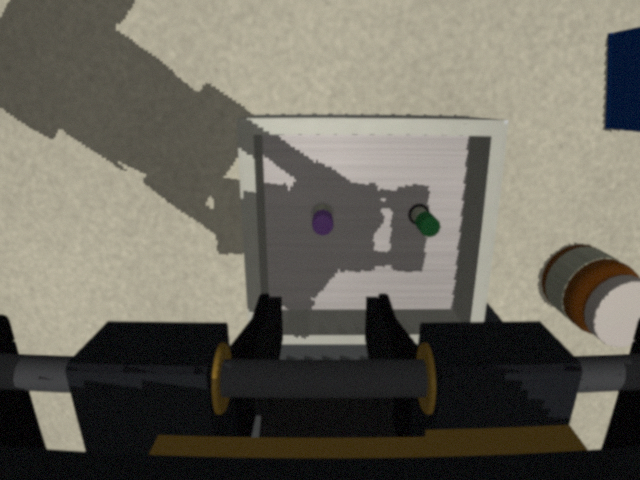

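View pics/o_s.png

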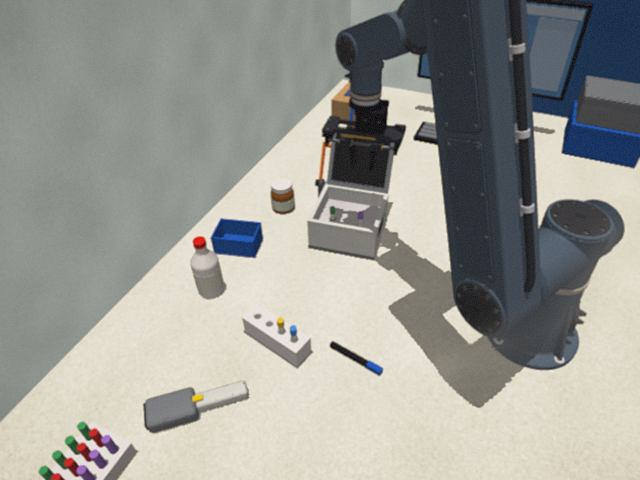

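View pics/o_t.png

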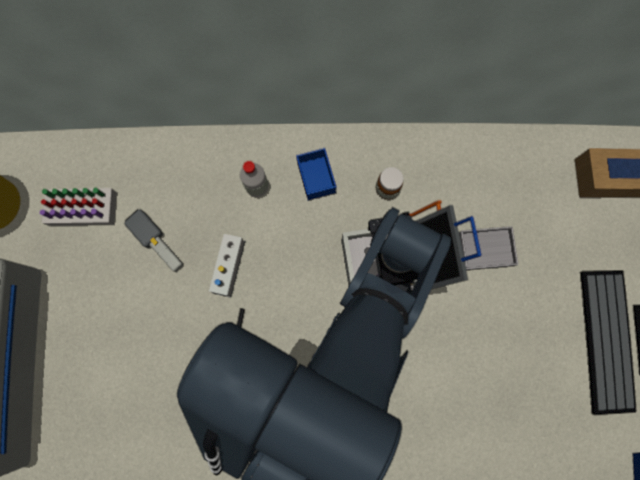

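>>> carry_out([
  [0.08, 0, -0.05, 0, 0, 0],
  [0.2, 0, -0.1, 0, 0, 0],
  [0.3, 0, -0.15, 0, 0, 0],
  [0.35, 0, -0.15, 0, 0, 0],
  [0.35, 0, -0.15, 0, 0, 0],
  [0.35, 0, -0.15, 0, 0, 0],
])

```text
time_s: 33.67
position: [0.4725, -0.0774, 0.2855]
tcp_rot: [[-0.138, 0.99, 0.0], [0.99, 0.138, -0.001], [-0.001, 0.0, -1.0]]
force: [0.9, -0.8, 0.2]
opening: 0.4
```

```bash
python3 - <<'E'
from h import *
im=bot.capture('side');crop(im,290,110,410,270,4,'pics/p_s.png')
E
```

```text
(no output)
```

View pics/p_s.png

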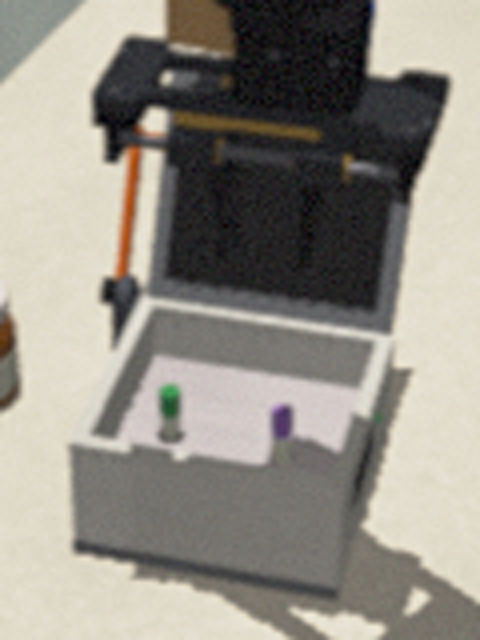

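```bash
python3 -c "
from rig import bot
print(bot.hand_in())"
```

```text
the job is handed in; nothing more can be done
None
```

The lid is open on its stop, the lilac tube is at the bottom of the free well, and the job is handed in at about 34 s. `hand_in` gave no verdict.

- **Lid:** I lifted it by the blue handle and met the stop at roughly 2.03 rad. I pressed for a bit over a second, ending at about 7.8 N square to the lid, then eased off and let go. It was still leaning on the stop in the last pictures.
- **Tube:** I lowered it in steps with almost no side force. It met the well floor with 5.5 N, at the same height it had in the rack, and I released it there.
- **Last checks:**
    - The side view shows the lilac cap standing next to the green one at about the right height.
    - It leans a little, which I put down to play in the well.
    - The blue and yellow tubes and the other bench items look unmoved.
    - The gripper is clear and touching nothing.
- **Disagreements:**
    - While lifting, the force read about 22 N when the arm stopped mid-swing. This was well before upright, settled to about 3 N, and was not contact with the stop.
    - The wrist and fixed cameras differed by about 1 mm on where the well was. I settled that with close-up wrist views before lowering.

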